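# Strip a slot-blot manifold and lay its template plate on the drying rack

## Task

The rinsed slot-blot manifold has to be taken apart to dry. Swing both red-knobbed clamps fully aside, then take the white template plate by its black handle and lift it straight up off its two dowels, level and without forcing it, until it is well clear. Lay it gently, handle up, on the sloped drying rack in the free space between the steel grid and the yellow comb, flat on the slope with a long edge resting against the cleat at the foot, let go only once it lies there, and leave the grid, the comb, the bottles and the film roll undisturbed.

Things in the scene. Friction and masses are not known exactly. Their poses are not given: they have to be found in the camera images.
- manifold: Grey vacuum manifold, fixed, 124 (x) x 212 (y) mm, deck 36 mm high; brass barb and red stopcock stick out of its +x side. Origin: centre of underside, on the bench; z up. The plate lies 40 mm above the bench. Two steel dowels 10 mm thick rise to 68 mm at (x, y) = (35, -62) and (-35, 62) mm. Swing clamps at y = +95 (left), -95 mm (right). On either side of the bench, yaw up to 0.45 rad.
- plate: White 48-slot plate, loose, 100 (x) x 150 (y) x 14 mm, about 0.36 kg; its two through holes, 11.2 mm, sit on the dowels and bind if tilted. Origin: centre of underside, z up. Black handle: bar 74 mm along x, 14 mm wide (y), 16 mm tall, its centre 46 mm above the origin over the centre of mass, 24 mm free under it, on posts at x = +-27 mm. Same after a half turn about z.
- clamp_left (a joint): Swing clamp at the manifold's +y end, rad. 0: lever points outward (+y), steel tongue points inward, 10 mm over the plate's edge. Opens counter-clockwise from above: the knob swings from the +y to the -x side of the pivot. Clear of the plate, fully aside, above 1.3, stop at 1.65; starts at 0 to 0.3. Stiff (0.05 N m): stays where left.
- clamp_right (a joint): The mirrored clamp at the -y end, rad: opens clockwise from above, its knob swings from the manifold's -y side to the -x side of the pivot. Fully aside above 1.3, stop at 1.65; starts at 0 to 0.3.
- knob_left (a point): Centre of the top of the left clamp's upright round red knob, 16 mm across, 34 mm tall above the lever; its top is 98 mm above the bench, 36 mm from the pivot axis.
- knob_right (a point): The same on the right clamp.
- pivot_left (a point): Point on the left clamp's upright pivot axis, 54 mm above the bench; fixed to the manifold.
- pivot_right (a point): The same for the right clamp.
- board: Board of the drying rack, fixed, sloped 30 degrees, low side to the robot within 0.25 rad; 340 mm wide, 160 mm up the slope. Origin: middle of its foot, where face meets cleat, 30 mm above the bench; x up the slope, y along the cleat, z out of the face. Steel cleat along the foot, x = -6 to 0 mm, 14 mm proud. A plate against it has its origin at x = 50, z = 0 mm. On either side of the bench.
- grid: Loose perforated dark steel grid, 100 x 90 (y) x 6 mm, on the board against the cleat at one end: its centre at about y = +122 or -122 mm of the board. Origin: centre of underside, axes as the board's. Leave it alone.
- comb: Loose yellow gel comb, 100 x 24 (y) x 6 mm, on the board against the cleat at the other end from the grid (centre at about y = -122 or +122 mm of the board). Origin: centre of underside, axes as the board's. Leave it alone. The plate goes between comb and grid: about 187 mm are free.
- reagent_2: White bottle with a green cap, 42 mm across, 99 mm high, standing between manifold and rack; origin under its centre.
- reagent_1: Brown bottle with a black cap, 50 mm across, 98 mm high, behind the other bottle; origin under its centre.
- wash_bottle: Wash bottle with a blue bent spout, 73 mm across, 195 mm high, behind the work; origin under its centre.
- film_roll: White roll of sealing film standing on its end, 84 mm across, 52 mm high, behind the work; origin under its centre.

How it is judged:
By the outcome, as a careful person would: the job done as asked, in the order asked, and still so for the second after the job is handed in, with the robot touching nothing.
It also fails if it takes over 61 s, if anything falls off the work surface, if the arm or the gripper's body presses on something with over 40 N, if the wrist force passes 120 N, or if a joint passes its speed limit or range.

## Robot

A 7-joint arm with a two-finger parallel gripper is mounted at the origin on a cart in front of the work surface, level with it; the furniture and walls round the work are solid. World frame = base frame: x ahead of the robot, y to its left, z up, the work surface at z = 0. Lengths are in m, angles in rad, forces in N, time in s.
With the tool pointing down it reaches from about 0.4 to 0.85 m from the base axis. Payload 10.4 kg.
Tool frame: the origin (TCP) lies midway between the tips of the shut fingers; the grasp point (between the pads) lies manip.pinch_z behind it (manip.pinch_z is the distance from the TCP to the grasp point, in m); z points along the fingers, y is the direction in which the jaws open and shut (so a half turn about z gives the same grasp; the last joint's range is limited). The gripper opens to 85 mm and grips with 20 to 120 N. Pads are 22 mm wide; open, the fingers measure 114 mm over their backs; the gripper's body (76 mm by 85 mm) begins 54 mm behind the grasp point. The pads swing forward as they close: fully open they stand 13 mm farther back than shut.
Start: joints at [1.183, 0.332, -0.065, 1.46, 0.022, 1.35, -0.088], TCP at [0.223, -0.584, 0.231] pointing down, gripper open.
Joint ranges: [-2.6, 2.6], [-0.5, 2.12], [-1.47, 1.34], [0.16, 2.42], [-1.27, 4.41], [0.06, 2.06], [-2.6, 2.6]. Speed limits (rad/s): [2.22, 2.22, 2.79, 2.79, 3.14, 3.14, 3.14].

## Interface

Orientations are given as a unit quaternion [x, y, z, w].
In Python, from workcell import manip gives the robot as it stands.
- The arm moves only by the shell command python3 -m handwheel 'ROWS' [FORCE]. ROWS is JSON, a list that holds one entry, the list of rows, each a list of 7 numbers: the shift along the tool's x, y, z in m, then the turn, a rotation vector about the tool's x, y, z in rad, then the finger opening in m, from 0 to 0.0854. In form: [[[tx, ty, tz, ax, ay, az, claw], ...]]. A call has 1 to 8 rows; each row is the pose to reach, as a shift and turn from the pose commanded when the call began, along the tool's axes at that moment; what a row does not reach only later rows make up. A row lasts 1/8 s, in which the tool goes at most 62.5 mm and 10.7 degrees, less where a joint would pass 70% of its speed; a pose out of reach is approached as far as the arm can. A call with a gripper value outside its range is refused whole. The fingers move at their own pace and stop on an object; FORCE is the grip in N (left out, the last holds). Time passes only in rows, so rows that repeat a pose let the fingers close. It gives the time, the measured TCP pose, the force and the opening at its end, in the units of the state.
- manip.get_obs(): the state, without advancing time (a new reading comes with each control period).
- manip.camera(name): name is "scene" or "top" or "wrist"; returns the picture (400x640x3 uint8, blue, green, red); there is no depth.
- manip.calibration(name): a dict with "fx", "fy", "cx", "cy" (pixels), "view" (4x4, takes a point from world to camera coordinates); the wrist camera has in their place "tool_from_camera" (4x4, takes a point from camera to tool coordinates, whose origin is the TCP and whose axes are the flange's). Camera axes: x right, y up, looking along -z (the intrinsics and any distortion apply to the point x, -y, -z); pixel columns grow to the right and rows downward; lengths in m; the calibration is good to about 2 mm. The wrist camera is an equidistant fisheye: a pixel r from the principal point sees the ray r / f radians off the axis. A picture is of the moment at which its call begins: read the wrist's pose just before it. calibration takes no time and is no camera call.
- manip.hand_in(): hands the job in, once; it reports no verdict.
The state is a dict: "clock": time; "joint_pos": joint angles; "joint_velocities": joint speeds; "tau": joint torques, N m; "position": TCP position; "ee_rot": TCP orientation; "ft_force": force on the tool from outside, world axes, zero at the start; "torque": the same for the moment, N m; "grip_width": opening from 0.0 (shut) to 1.0 (fully open).
Only numpy, scipy, OpenCV 4.12 (cv2) and the standard library are available. Lean on these libraries where they do the work, as an engineer would, in place of code of your own. Each camera call takes 0.05 s, during which the arm holds its last target.

## Working session

There is one attempt and no reset: what is moved stays moved. The work goes in short steps, Python scripts to look and compute and a shell command to move; the robot and the scene stay as the last step left them, time stands still between calls to the robot, and variables do not carry over. Pictures are saved under pics/ and viewed, and the job is handed in when it is done.

```bash
ls; mkdir -p pics; python3 - <<'E'
from workcell import manip
import cv2
print(manip.get_obs()); print(manip.pinch_z)
for n in ["scene","top","wrist"]:
    print(n,manip.calibration(n))
for n in ["scene","top"]:
    cv2.imwrite(f"pics/{n}0.png",manip.camera(n))
E
```

```text
pics
{'clock': 0.0, 'joint_pos': array([ 1.18341487,  0.33287053, -0.06466686,  1.46095375,  0.02161313,
        1.3498705 , -0.08845929]), 'joint_velocities': array([-0.00157603,  0.00015372,  0.00028067, -0.00102127, -0.00057623,
        0.00024199,  0.00181634]), 'tau': array([-1.41565652e-03, -6.25454664e+01,  4.81012592e-02, -3.91609168e+01,
        1.60428614e-02,  9.89155989e-03, -1.51151539e-05]), 'position': array([ 0.22280633, -0.58354048,  0.23051074]), 'ee_rot': array([ 9.83409587e-01,  1.81397600e-01, -1.70693311e-04, -6.82242940e-04]), 'ft_force': array([-0.29254364,  0.28122717, -0.85854551]), 'torque': array([ 0.00720456, -0.02767426, -0.0288333 ]), 'grip_width': 1.0011388741283718}
0.0187
scene {'fx': 420.0056282463807, 'fy': 420.0056282463807, 'cx': 313.5533713814193, 'cy': 203.0242020404223, 'view': array([[-0.79845974, -0.60186073,  0.01502345,  0.50030288],
       [ 0.3330527 , -0.42078207,  0.8438118 , -0.29991803],
       [-0.50153558,  0.67875335,  0.53642888, -1.07590407],
       [ 0.        ,  0.        ,  0.        ,  1.        ]])}
top {'fx': 497.1213440131314, 'fy': 497.1213440131314, 'cx': 314.0865374198201, 'cy': 189.14935632117766, 'view': array([[-0.04607787, -0.99891356,  0.00696667,  0.01800655],
       [ 0.97202809, -0.04322767,  0.23085224, -0.64465035],
       [-0.23030028,  0.01740898,  0.97296388, -1.28056325],
       [ 0.        ,  0.        ,  0.        ,  1.        ]])}
wrist {'fx': 309.70691628693146, 'fy': 309.70691628693146, 'cx': 322.008403277759, 'cy': 202.97069136206602, 'tool_from_camera': array([[ 3.85166890e-04,  9.61425512e-01,  2.75065148e-01,
         6.85003427e-02],
       [ 9.99999926e-01, -3.75615021e-04, -8.74011047e-05,
        -4.02402835e-04],
       [ 1.92889495e-05,  2.75065161e-01, -9.61425586e-01,
        -1.42149692e-01],
       [ 0.00000000e+00,  0.00000000e+00,  0.00000000e+00,
         1.00000000e+00]])}
```

View pics/top0.png

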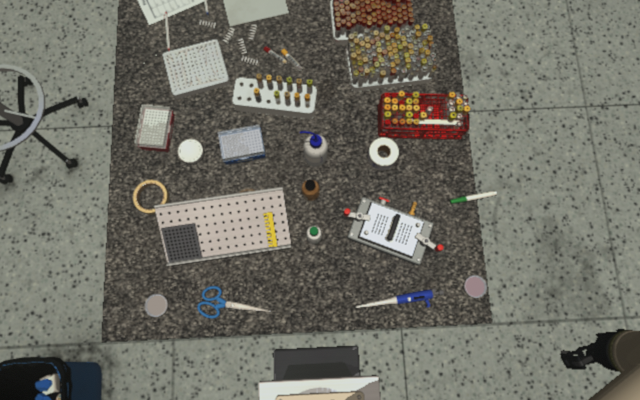

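View pics/scene0.png

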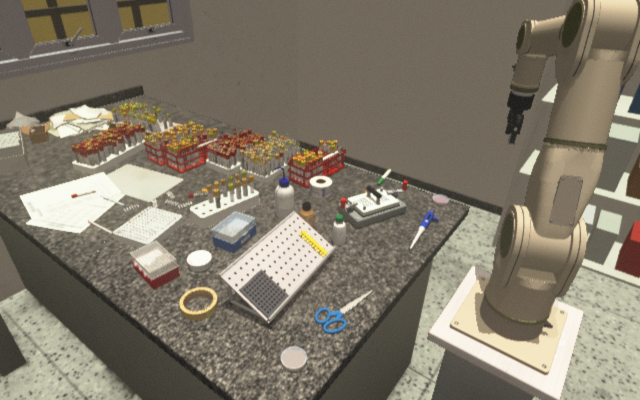

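```bash
cat > h.py <<'E'
import numpy as np, cv2
from workcell import manip
from scipy.spatial.transform import Rotation as R
def proj(n,P):
    c=manip.calibration(n); P=np.atleast_2d(P); q=P@c['view'][:3,:3].T+c['view'][:3,3]
    return np.c_[c['cx']+c['fx']*q[:,0]/-q[:,2], c['cy']-c['fy']*q[:,1]/-q[:,2]]
def ray(n,uv):
    c=manip.calibration(n); V=c['view']; Rm=V[:3,:3]; o=-Rm.T@V[:3,3]
    d=np.array([(uv[0]-c['cx'])/c['fx'],-(uv[1]-c['cy'])/c['fy'],-1]); return o,Rm.T@d
def atz(n,uv,z):
    o,d=ray(n,uv); return o+d*(z-o[2])/d[2]
def tri(uvs):
    A=np.zeros((3,3));b=np.zeros(3);rs=[]
    for n,uv in uvs:
        o,d=ray(n,uv);d=d/np.linalg.norm(d);M=np.eye(3)-np.outer(d,d);A+=M;b+=M@o;rs.append((o,M))
    p=np.linalg.solve(A,b);return p,[np.linalg.norm(M@(p-o)) for o,M in rs]
def wray(uv,pos,q):
    c=manip.calibration('wrist'); x=uv[0]-c['cx'];y=uv[1]-c['cy'];r=np.hypot(x,y);t=r/c['fx']
    d=np.array([np.sin(t)*x/r,-np.sin(t)*y/r,-np.cos(t)]);T=c['tool_from_camera'];Rt=R.from_quat(q).as_matrix()
    return np.array(pos)+Rt@T[:3,3],Rt@T[:3,:3]@d
def watz(uv,pos,q,z):
    o,d=wray(uv,pos,q);return o+d*(z-o[2])/d[2]
def wproj(P,pos,q):
    c=manip.calibration('wrist');T=c['tool_from_camera'];Rt=R.from_quat(q).as_matrix()
    P=np.atleast_2d(P);t=(P-np.array(pos))@Rt;k=(t-T[:3,3])@T[:3,:3]
    x,y,z=k[:,0],-k[:,1],-k[:,2];r=np.hypot(x,y);th=np.arctan2(r,z)
    return np.c_[c['cx']+c['fx']*th*x/r,c['cy']+c['fx']*th*y/r]
def crop(src,x0,y0,w,h,s,out):
    im=src if not isinstance(src,str) else cv2.imread(src)
    im=cv2.resize(im[y0:y0+h,x0:x0+w],None,fx=s,fy=s,interpolation=cv2.INTER_CUBIC);
    for i in range(0,w,10):
        cv2.line(im,(i*s,0),(i*s,6 if (x0+i)%50 else 16),(0,255,0),1)
    for i in range(0,h,10):
        cv2.line(im,(0,i*s),(6 if (y0+i)%50 else 16,i*s),(0,255,0),1)
    cv2.imwrite(out,im)
E
python3 - <<'E'
from h import *
crop("pics/top0.png",330,180,130,90,6,"pics/top0m.png")
crop("pics/top0.png",140,170,190,110,4,"pics/top0r.png")
crop("pics/scene0.png",330,160,110,80,7,"pics/sc0m.png")
crop("pics/scene0.png",200,200,160,130,4,"pics/sc0r.png")
E
```

```text
(no output)
```

View pics/top0m.png

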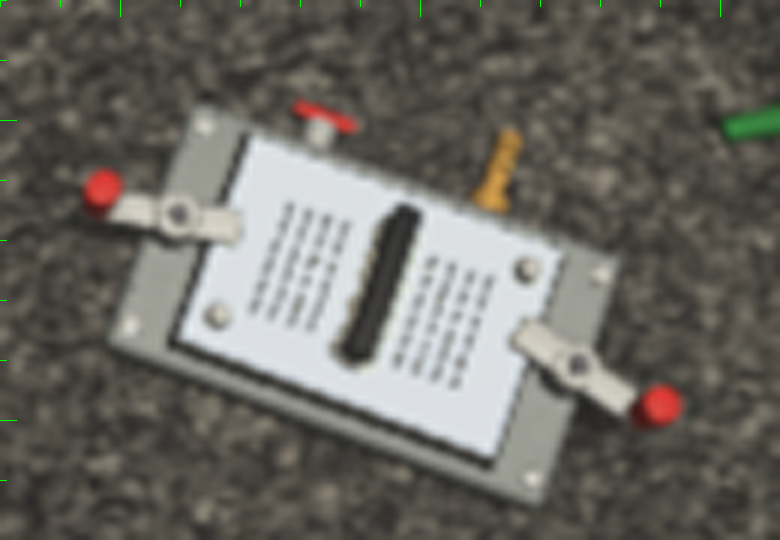

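View pics/top0r.png

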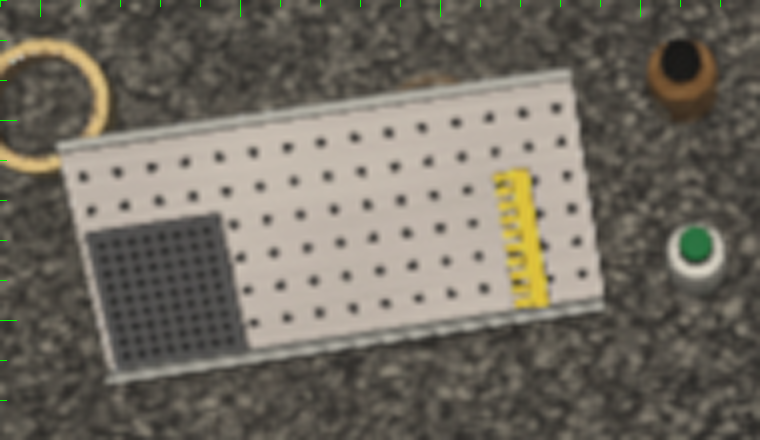

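View pics/sc0m.png

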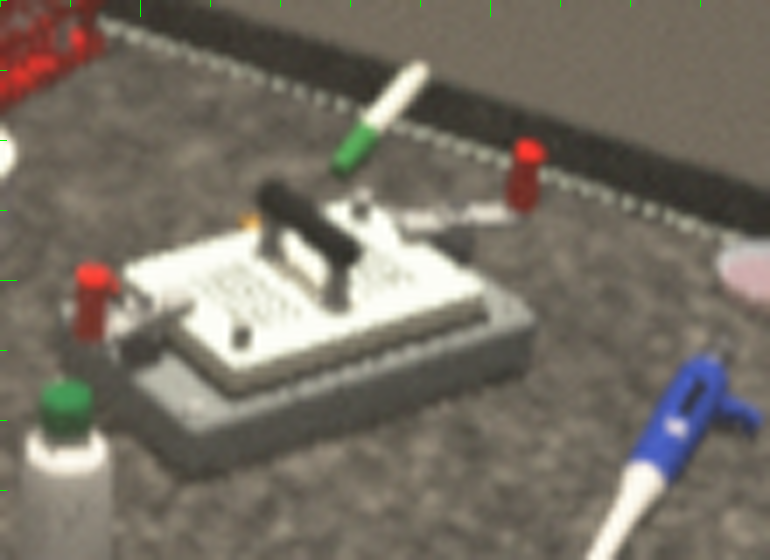

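View pics/sc0r.png

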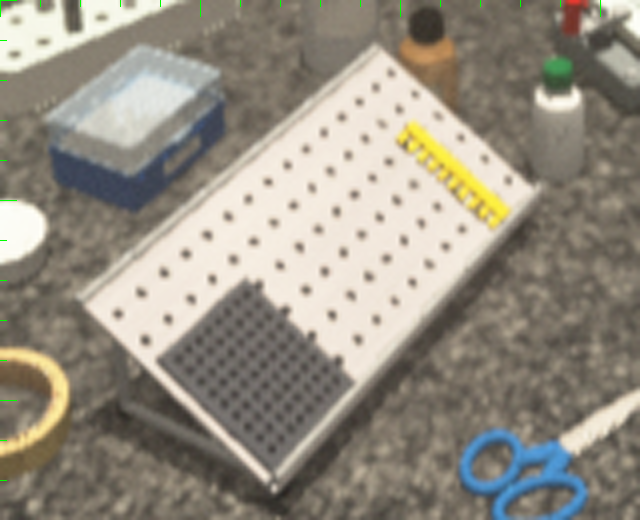

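```bash
cat > fit.py <<'E'
from h import *
from scipy.optimize import least_squares
t=lambda u,v:(330+u/6,180+v/6)
s=lambda u,v:(330+u/7,160+v/7)
# manifold local points
obs=[("top",t(200,103),(62,106,36)),("top",t(622,258),(62,-106,36)),("top",t(541,495),(-62,-106,36)),("top",t(110,337),(-62,106,36)),
("top",t(218,314),(-35,62,68)),("top",t(526,267),(35,-62,68)),("top",t(178,213),(0,95,58)),("top",t(578,363),(0,-95,58)),
("top",t(405,210),(36,0,94)),("top",t(352,355),(-36,0,94)),
("scene",s(240,328),(-35,62,68)),("scene",s(360,202),(35,-62,68)),("scene",s(270,187),(36,0,94)),("scene",s(350,248),(-36,0,94)),
("scene",s(195,432),(-62,106,36)),("scene",s(535,325),(-62,-106,36))]
def T(p,L):
    L=np.array(L)/1000;c,n=np.cos(p[2]),np.sin(p[2]);return np.array([p[0]+c*L[0]-n*L[1],p[1]+n*L[0]+c*L[1],L[2]])
def res(p,rep=False):
    r=np.array([proj(n,T(p,L))[0]-np.array(uv) for n,uv,L in obs])
    return r if rep else r.ravel()
f=least_squares(res,[0.55,-0.2,-0.3],loss='soft_l1');p=f.x
print("manifold",p.round(4));print(res(p,True).round(1).tolist())
kl=atz("top",t(103,187),.098);kr=atz("top",t(660,405),.098)
for nm,k,tt,ss in(("L",kl,t(103,187),s(93,272)),("R",kr,t(660,402),s(527,148))):
    P,e=tri([("top",tt),("scene",ss)]);pv=T(p,(0,95 if nm=="L" else -95,54))
    a=np.arctan2(*(k-pv)[:2][::-1])-p[2]
    print(nm,"knob",k.round(4),"tri",P.round(4),np.round(e,4),"pivot",pv.round(4),"r",np.linalg.norm((k-pv)[:2]).round(4),"ang",(a-np.pi/2 if nm=="L" else -(a+np.pi/2)))
# board
t2=lambda u,v:(140+u/4,170+v/4); s2=lambda u,v:(200+u/4,200+v/4)
B=[("top",t2(108,382),(-6,170,0)),("top",t2(603,308),(-6,-170,0)),("top",t2(571,70),(160,-170,0)),("top",t2(58,145),(160,170,0)),
("scene",s2(275,488),(-6,170,0)),("scene",s2(538,188),(-6,-170,0)),("scene",s2(378,46),(160,-170,0)),("scene",s2(82,298),(160,170,0))]
def TB(p,L):
    L=np.array(L)/1000; l=np.array([L[0]*np.cos(np.pi/6)-L[2]*.5,L[1],L[0]*.5+L[2]*np.cos(np.pi/6)+.03]);c,n=np.cos(p[2]),np.sin(p[2])
    return np.array([p[0]+c*l[0]-n*l[1],p[1]+n*l[0]+c*l[1],l[2]])
resb=lambda p:np.array([proj(n,TB(p,L))[0]-np.array(uv) for n,uv,L in B]).ravel()
g=least_squares(resb,[.5,.2,0.1],loss='soft_l1');b=g.x
print("board",b.round(4));print(g.fun.reshape(-1,2).round(1).tolist())
# grid/comb edges along board y
def onb(n,uv,z=6):
    o,d=ray(n,uv);z0=TB(b,(0,0,z));nn=TB(b,(0,0,1000))-TB(b,(0,0,0));P=o+d*((z0-o)@nn)/(d@nn)
    ex=TB(b,(1000,0,0))-TB(b,(0,0,0));ey=TB(b,(0,1000,0))-TB(b,(0,0,0));return ((P-TB(b,(0,0,0)))@ex*1000).round(1),((P-TB(b,(0,0,0)))@ey*1000).round(1)
print("grid",[onb("top",t2(*q)) for q in((220,213),(248,352),(86,233),(118,372))],[onb("scene",s2(*q)) for q in((250,280),(355,380),(160,358),(270,465))])
print("comb",[onb("top",t2(*q)) for q in((495,172),(516,308),(528,168),(548,303))],[onb("scene",s2(*q)) for q in((398,138),(492,226),(408,122),(508,212))])
for n,tt in(("green cap z99",t2(695,243)),("brown",t2(682,60))): print(n,atz("top",tt,.098).round(3))
E
python3 fit.py
```

```text
manifold [ 0.5299 -0.2164 -0.4143]
[[-1.6, -1.5], [0.0, -0.3], [-0.5, 2.3], [-1.9, 0.6], [-0.3, -0.6], [0.3, -0.3], [-1.1, 0.5], [-1.6, 0.6], [0.5, -1.1], [0.5, -0.1], [0.7, -1.7], [0.7, -1.8], [-0.2, -2.1], [0.9, -1.3], [0.1, -1.0], [1.7, -2.0]]
L knob [ 0.5756 -0.0957  0.098 ] tri [ 0.5768 -0.0954  0.0961] [0.001 0.001] pivot [ 0.5681 -0.1295  0.054 ] r 0.0345 ang 0.19762056830440367
R knob [ 0.4683 -0.3322  0.098 ] tri [ 0.471  -0.3326  0.0953] [0.0012 0.0012] pivot [ 0.4916 -0.3034  0.054 ] r 0.0371 ang 0.266066744329732
board [0.4877 0.2285 0.1058]
[[0.3, -1.5], [0.2, -1.8], [-0.6, 0.5], [-0.6, 0.6], [0.1, -0.4], [0.7, 0.7], [0.7, -0.7], [-0.2, 0.4]]
grid [(np.float64(100.3), np.float64(72.7)), (np.float64(-1.3), np.float64(73.7)), (np.float64(100.2), np.float64(161.7)), (np.float64(-1.5), np.float64(162.0))] [(np.float64(96.0), np.float64(76.8)), (np.float64(1.7), np.float64(76.9)), (np.float64(99.2), np.float64(165.0)), (np.float64(5.1), np.float64(165.5))]
comb [(np.float64(100.3), np.float64(-111.5)), (np.float64(1.1), np.float64(-110.2)), (np.float64(99.7), np.float64(-133.6)), (np.float64(1.2), np.float64(-132.3))] [(np.float64(97.1), np.float64(-104.5)), (np.float64(3.2), np.float64(-103.9)), (np.float64(100.7), np.float64(-123.1)), (np.float64(1.5), np.float64(-124.9))]
green cap z99 [ 0.527 -0.005  0.098]
brown [ 0.651 -0.002  0.098]
```

```bash
cat >> h.py <<'E'
def Rdown(yaw): # tool x at yaw, z down
    c,s=np.cos(yaw),np.sin(yaw);return np.array([[c,s,0],[s,-c,0],[0,0,-1.]])
def go(P,Rm,o=None):
    o=o or manip.get_obs();R0=R.from_quat(o['ee_rot']).as_matrix()
    d=R0.T@(np.array(P)-o['position']);w=R.from_matrix(R0.T@Rm).as_rotvec()
    print("row",d.round(4).tolist(),w.round(4).tolist(),"rows>=",np.ceil(max(np.linalg.norm(d)/.0625,np.linalg.norm(w)/.1867)))
def st():
    o=manip.get_obs();Rm=R.from_quat(o['ee_rot']).as_matrix()
    print("t",o['clock'],"p",o['position'].round(4),"yaw",np.arctan2(Rm[1,0],Rm[0,0]).round(4),"z",Rm[:,2].round(4),"F",o['ft_force'].round(1),"g",round(o['grip_width'],3),"q",o['joint_pos'].round(2));return o
E
python3 - <<'E'
from h import *
st();go([0.4695,-0.3325,0.20],Rdown(0.890))
E
```

```text
t 0.1 p [ 0.2229 -0.5836  0.2306] yaw 0.3648 z [-5.0e-04  1.1e-03 -1.0e+00] F [ 0.4 -0.3 -0.6] g 0.999 q [ 1.18  0.33 -0.06  1.46  0.02  1.35 -0.09]
row [0.32, -0.1465, 0.0308] [-0.0012, -0.0003, -0.5252] rows>= 6.0
```

```bash
python3 -m handwheel '[[[0.32,-0.1465,0.031,0,0,-0.525,0.03],[0.32,-0.1465,0.031,0,0,-0.525,0.03],[0.32,-0.1465,0.031,0,0,-0.525,0.03],[0.32,-0.1465,0.031,0,0,-0.525,0.03],[0.32,-0.1465,0.031,0,0,-0.525,0.03],[0.32,-0.1465,0.031,0,0,-0.525,0.03],[0.32,-0.1465,0.031,0,0,-0.525,0.03],[0.32,-0.1465,0.031,0,0,-0.525,0.03]]]'
python3 - <<'E'
from h import *
o=st();im=manip.camera("wrist");cv2.imwrite("pics/w1.png",im)
np.savez("w1.npz",p=o['position'],q=o['ee_rot'])
E
```

```text
clock: 1.1
position: [0.469, -0.3335, 0.2]
ee_rot: [0.903, 0.43, -0.0, -0.0]
ft_force: [-0.0, -1.1, 0.2]
grip_width: 0.355
t 1.1 p [ 0.469  -0.3335  0.2   ] yaw 0.8893 z [-8.e-04 -2.e-04 -1.e+00] F [-0.  -1.1  0.2] g 0.355 q [ 0.82  0.26 -0.34  1.62  0.09  1.27 -0.21]
```

View pics/w1.png

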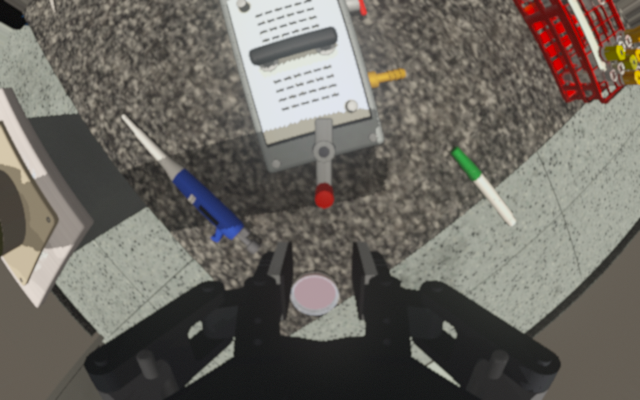

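```bash
python3 - <<'E'
from h import *
crop("pics/w1.png",220,0,190,215,3,"pics/w1c.png")
E
```

```text
(no output)
```

View pics/w1c.png

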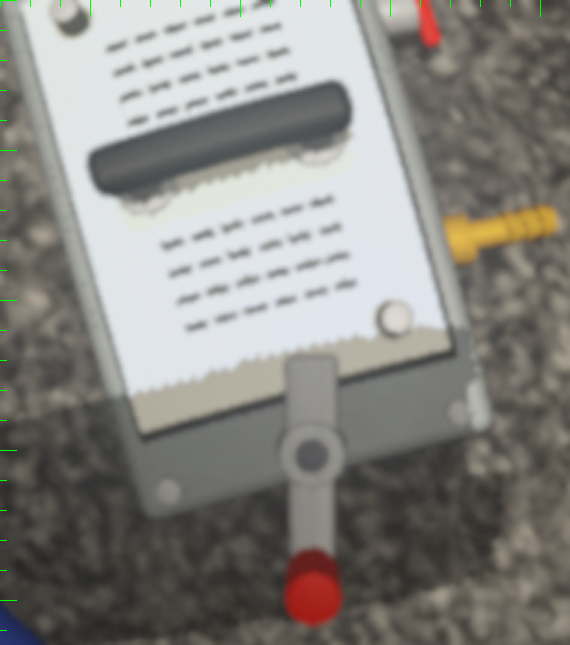

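```bash
python3 - <<'E'
from h import *
d=np.load("w1.npz");p,q=d['p'],d['q']
f=lambda u,v,z:watz((220+u/3,v/3),p,q,z)
k=f(313,597,.098);pv=f(312,456,.060);d1=f(396,316,.068);d2=f(72,8,.068);h=f(221,135,.094)
print(k,pv,np.linalg.norm((k-pv)[:2]));print(d1,d2,(d1+d2)/2,np.linalg.norm(d1-d2),h)
v=(d1-d2)[:2];print("yaw",np.arctan2(v[1],v[0])-np.arctan2(-62,35)+0)
E
```

```text
[ 0.47117721 -0.33221162  0.098     ] [ 0.49259821 -0.30564152  0.06      ] 0.0341295916499111
[ 0.53839091 -0.28787605  0.068     ] [ 0.52593025 -0.14974225  0.068     ] [ 0.53216058 -0.21880915  0.068     ] 0.13869467640359692 [ 0.53120492 -0.21958378  0.094     ]
yaw -0.42395596557616977
```

```bash
python3 - <<'E'
from h import *
st();go([0.4707,-0.3325,0.070],Rdown(0.900))
E
```

```text
t 1.15 p [ 0.4687 -0.334   0.2001] yaw 0.888 z [-7.e-04 -3.e-04 -1.e+00] F [0.5 0.  0.1] g 0.352 q [ 0.82  0.26 -0.34  1.62  0.09  1.27 -0.21]
row [0.0025, 0.0006, 0.1301] [-0.0003, 0.0007, -0.012] rows>= 3.0
```

```bash
python3 -m handwheel '[[[0.0025,0.0006,0.05,0,0,-0.012,0.03],[0.0025,0.0006,0.08,0,0,-0.012,0.03],[0.0025,0.0006,0.105,0,0,-0.012,0.03],[0.0025,0.0006,0.13,0,0,-0.012,0.03],[0.0025,0.0006,0.13,0,0,-0.012,0.03]]]'
python3 - <<'E'
from h import *
o=st();im=manip.camera("wrist");crop(im,220,120,200,200,3,"pics/w2.png")
pv=np.array([0.4922,-0.3048])
# path: rotate about pivot
th0=np.arctan2(*(o['position'][:2]-pv)[::-1]);yaw0=0.900
R0=R.from_quat(o['ee_rot']).as_matrix()
r=.036
for da in np.arange(0.15,1.36,0.15):
    P=np.r_[pv+r*np.array([np.cos(th0-da),np.sin(th0-da)]),.070]
    d=R0.T@(P-o['position']);w=R.from_matrix(R0.T@Rdown(yaw0-da)).as_rotvec();print(round(da,2),d.round(4),w.round(3))
E
```

```text
clock: 1.78
position: [0.4696, -0.3319, 0.0687]
ee_rot: [0.901, 0.435, -0.001, -0.001]
ft_force: [-0.3, 0.4, -0.1]
grip_width: 0.353
t 1.775 p [ 0.4696 -0.3319  0.0687] yaw 0.8997 z [-0.0032  0.0016 -1.    ] F [-0.3  0.4 -0.1] g 0.353 q [ 0.81  0.39 -0.33  1.76  0.14  1.02 -0.24]
0.15 [-0.0002 -0.0054 -0.0013] [-0.003  0.001  0.15 ]
0.3 [ 0.0011 -0.0106 -0.0013] [-0.003  0.001  0.3  ]
0.45 [ 0.0032 -0.0156 -0.0012] [-0.003  0.001  0.45 ]
0.6 [ 0.006  -0.0202 -0.0012] [-0.003  0.002  0.6  ]
0.75 [ 0.0095 -0.0243 -0.0012] [-0.003  0.002  0.75 ]
0.9 [ 0.0135 -0.0279 -0.0012] [-0.003  0.002  0.9  ]
1.05 [ 0.018  -0.0308 -0.0012] [-0.003  0.002  1.05 ]
1.2 [ 0.023  -0.033  -0.0012] [-0.003  0.003  1.2  ]
1.35 [ 0.0282 -0.0345 -0.0012] [-0.002  0.003  1.35 ]
```

View pics/w2.png

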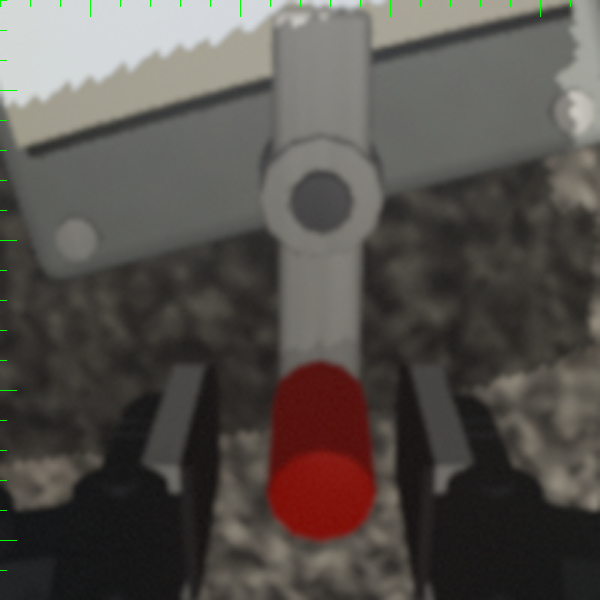

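```bash
python3 -m handwheel '[[[-0.0002,-0.0054,-0.001,0,0,0.15,0.03],[0.0011,-0.0106,-0.001,0,0,0.30,0.03],[0.0032,-0.0156,-0.001,0,0,0.45,0.03],[0.006,-0.0202,-0.001,0,0,0.60,0.03],[0.0095,-0.0243,-0.001,0,0,0.75,0.03],[0.0135,-0.0279,-0.001,0,0,0.90,0.03],[0.018,-0.0308,-0.001,0,0,1.05,0.03],[0.023,-0.033,-0.001,0,0,1.20,0.03]]]'
python3 - <<'E'
from h import *
o=st()
pv=np.array([0.4922,-0.3048])
R0=R.from_quat(o['ee_rot']).as_matrix();r=.036
for a in (1.2,1.35,1.45):
    th=-2.2455-a
    P=np.r_[pv+r*np.array([np.cos(th),np.sin(th)]),.070]
    d=R0.T@(P-o['position']);w=R.from_matrix(R0.T@Rdown(.9-a)).as_rotvec();print(a,d.round(4),w.round(3))
E
```

```text
clock: 2.82
position: [0.4598, -0.2944, 0.073]
ee_rot: [0.988, -0.152, 0.001, 0.001]
ft_force: [-2.6, -1.8, -0.4]
grip_width: 0.35
t 2.825 p [ 0.4598 -0.2944  0.073 ] yaw -0.305 z [ 9.0e-04 -1.9e-03 -1.0e+00] F [-2.6 -1.8 -0.4] g 0.35 q [ 0.62  0.31 -0.16  1.84  0.06  0.99 -1.44]
1.2 [-0.002   0.0002  0.003 ] [ 0.002 -0.001 -0.005]
1.35 [-0.0016 -0.0051  0.003 ] [ 0.001 -0.002  0.145]
1.45 [-0.0008 -0.0087  0.003 ] [ 0.001 -0.002  0.245]
```

```bash
python3 -m handwheel '[[[-0.0016,-0.0051,0.001,0,0,0.145,0.03],[-0.0008,-0.0087,0.001,0,0,0.245,0.03],[-0.0008,-0.0087,0.001,0,0,0.245,0.03]]]'
python3 - <<'E'
from h import *
o=st();im=manip.camera("wrist");crop(im,220,60,200,200,3,"pics/w3.png");np.savez("w3.npz",p=o['position'],q=o['ee_rot'])
E
```

```text
clock: 3.2
position: [0.4624, -0.2849, 0.0718]
ee_rot: [0.963, -0.268, 0.001, 0.0]
ft_force: [-0.7, -0.1, -0.3]
grip_width: 0.353
t 3.2 p [ 0.4624 -0.2849  0.0718] yaw -0.543 z [ 0.0018 -0.0013 -1.    ] F [-0.7 -0.1 -0.3] g 0.353 q [ 0.58  0.31 -0.13  1.85  0.05  0.98 -1.68]
```

View pics/w3.png

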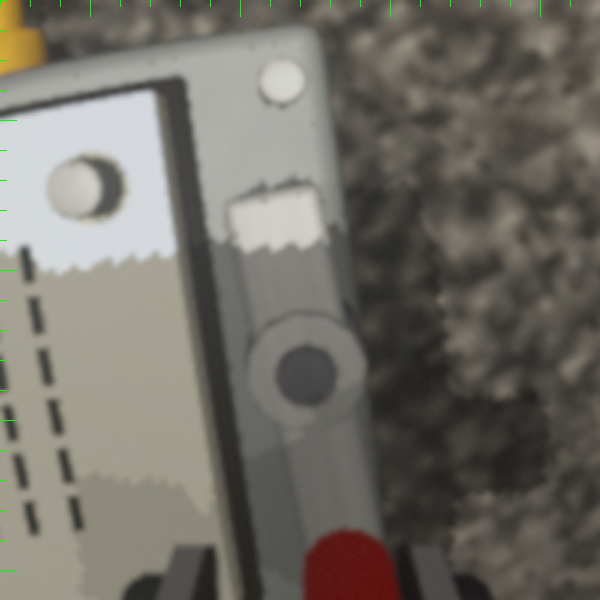

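```bash
python3 - <<'E'
from h import *
go([0.5765,-0.0955,0.20],Rdown(1.36))
E
python3 -m handwheel '[[[0,0,-0.06,0,0,0,0.03],[0,0,-0.12,0,0,0,0.03],[0,0,-0.128,0,0,0,0.03]]]'
python3 - <<'E'
from h import *
st();go([0.5765,-0.0955,0.20],Rdown(1.36))
E
```

```text
row [0.0004, -0.2212, -0.1284] [0.002, -0.0013, -1.9014] rows>= 11.0
clock: 3.62
position: [0.464, -0.2856, 0.2037]
ee_rot: [0.964, -0.267, 0.004, 0.001]
ft_force: [0.9, -0.1, -0.2]
grip_width: 0.35
t 3.625 p [ 0.464  -0.2856  0.2037] yaw -0.5412 z [ 0.0076 -0.0042 -1.    ] F [ 0.9 -0.1 -0.2] g 0.35 q [ 0.59  0.17 -0.13  1.72  0.02  1.25 -1.66]
row [-0.0015, -0.2209, 0.0038] [0.008, -0.0062, -1.9012] rows>= 11.0
```

```bash
python3 -m handwheel '[[[0,-0.04,0,0,0,-0.18,0.03],[0,-0.08,0,0,0,-0.36,0.03],[0,-0.12,0,0,0,-0.54,0.03],[0,-0.16,0,0,0,-0.72,0.03],[0,-0.2,0,0,0,-0.9,0.03],[0,-0.221,0.002,0,0,-1.08,0.03],[0,-0.221,0.002,0,0,-1.26,0.03],[0,-0.221,0.002,0,0,-1.44,0.03]]]'
python3 - <<'E'
from h import *
st();go([0.5765,-0.0955,0.20],Rdown(1.36))
E
```

```text
clock: 4.62
position: [0.576, -0.0949, 0.1958]
ee_rot: [0.899, 0.437, -0.0, -0.0]
ft_force: [-0.3, -0.0, 0.0]
grip_width: 0.35
t 4.625 p [ 0.576  -0.0949  0.1958] yaw 0.9053 z [-6.e-04  3.e-04 -1.e+00] F [-0.3 -0.   0. ] g 0.35 q [ 0.43  0.29 -0.42  1.6   0.12  1.27 -0.67]
row [-0.0002, 0.0008, -0.0042] [-0.0006, -0.0, -0.4547] rows>= 3.0
```

```bash
python3 -m handwheel '[[[0,0.001,-0.004,0,0,-0.18,0.03],[0,0.001,-0.004,0,0,-0.36,0.03],[0,0.001,-0.004,0,0,-0.455,0.03],[0,0.001,-0.004,0,0,-0.455,0.03]]]'
python3 - <<'E'
from h import *
o=st();im=manip.camera("wrist");cv2.imwrite("pics/w4.png",im);crop(im,200,0,240,240,3,"pics/w4c.png");np.savez("w4.npz",p=o['position'],q=o['ee_rot'])
E
```

```text
clock: 5.12
position: [0.5767, -0.0959, 0.2]
ee_rot: [0.78, 0.626, -0.0, -0.0]
ft_force: [0.4, 0.2, -0.5]
grip_width: 0.347
t 5.125 p [ 0.5767 -0.0959  0.2   ] yaw 1.3522 z [-4.e-04  3.e-04 -1.e+00] F [ 0.4  0.2 -0.5] g 0.347 q [ 0.48  0.3  -0.48  1.59  0.14  1.28 -0.24]
```

View pics/w4c.png

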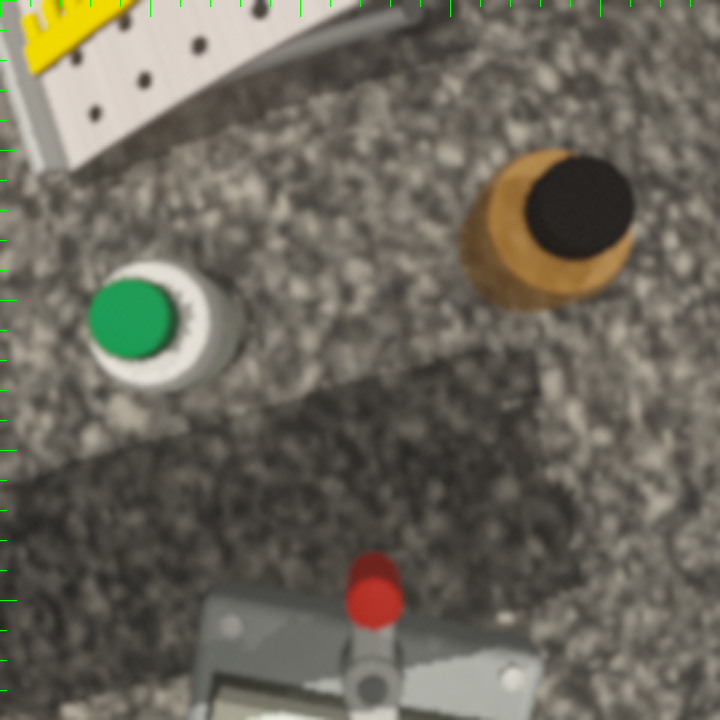

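```bash
python3 - <<'E'
from h import *
d=np.load("w4.npz");p,q=d['p'],d['q']
k=watz((324.7,201),p,q,.098);pv=watz((324,229.3),p,q,.060);print(k,pv,(k-pv),np.linalg.norm((k-pv)[:2]),np.arctan2(*(k-pv)[:2][::-1]))
for u,v,z in((132,320,.099),(580,208,.098)): print(watz((200+u/3,v/3),p,q,z))
k=np.r_[k[:2],0]; go([k[0],k[1],.070],Rdown(1.355))
E
```

```text
[ 0.57785286 -0.09489901  0.098     ] [ 0.56911059 -0.13313025  0.06      ] [0.00874227 0.03823124 0.038     ] 0.0392180419636153 1.3459932296424395
[ 0.53242702 -0.00530542  0.099     ]
[ 0.65377791 -0.00146509  0.098     ]
row [0.0012, 0.0009, 0.13] [-0.0004, -0.0002, -0.0046] rows>= 3.0
```

```bash
python3 -m handwheel '[[[0.001,0.001,0.05,0,0,0,0.03],[0.001,0.001,0.08,0,0,0,0.03],[0.001,0.001,0.105,0,0,0,0.03],[0.001,0.001,0.13,0,0,0,0.03],[0.001,0.001,0.13,0,0,0,0.03]]]'
python3 - <<'E'
from h import *
o=st();im=manip.camera("wrist");crop(im,220,120,200,200,3,"pics/w5.png")
pv=np.array([0.5692,-0.131])
R0=R.from_quat(o['ee_rot']).as_matrix();r=.036
for a in np.r_[np.arange(0,1.3,0.15),1.35,1.5]:
    th=1.354+a
    P=np.r_[pv+r*np.array([np.cos(th),np.sin(th)]),.072]
    d=R0.T@(P-o['position']);w=R.from_matrix(R0.T@Rdown(1.354+a)).as_rotvec();print(round(a,2),d.round(4),w.round(3))
E
```

```text
clock: 5.8
position: [0.5767, -0.0948, 0.0686]
ee_rot: [0.781, 0.625, -0.001, -0.001]
ft_force: [-0.4, 0.1, 1.2]
grip_width: 0.351
t 5.8 p [ 0.5767 -0.0948  0.0686] yaw 1.3506 z [-3.5e-03  7.0e-04 -1.0e+00] F [-0.4  0.1  1.2] g 0.351 q [ 0.46  0.43 -0.46  1.72  0.21  1.04 -0.29]
0.0 [-0.0009  0.0004 -0.0034] [-0.004  0.    -0.003]
0.15 [-0.0014 -0.0049 -0.0034] [-0.004 -0.    -0.153]
0.3 [-0.0026 -0.0102 -0.0034] [-0.004 -0.    -0.303]
0.45 [-0.0046 -0.0152 -0.0034] [-0.004 -0.001 -0.453]
0.6 [-0.0073 -0.0199 -0.0034] [-0.003 -0.001 -0.603]
0.75 [-0.0107 -0.0241 -0.0033] [-0.003 -0.001 -0.753]
0.9 [-0.0147 -0.0277 -0.0033] [-0.003 -0.002 -0.903]
1.05 [-0.0191 -0.0307 -0.0033] [-0.003 -0.002 -1.053]
1.2 [-0.024  -0.033  -0.0033] [-0.003 -0.002 -1.203]
1.35 [-0.0292 -0.0346 -0.0033] [-0.003 -0.002 -1.353]
1.5 [-0.0345 -0.0354 -0.0033] [-0.003 -0.003 -1.503]
```

View pics/w5.png

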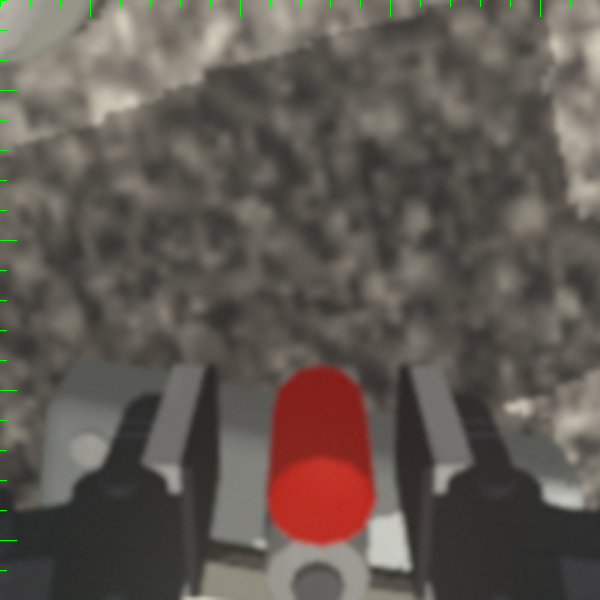

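```bash
python3 -m handwheel '[[[-0.0014,-0.0049,-0.004,0,0,-0.15,0.03],[-0.0026,-0.0102,-0.004,0,0,-0.30,0.03],[-0.0046,-0.0152,-0.005,0,0,-0.45,0.03],[-0.0073,-0.0199,-0.006,0,0,-0.60,0.03],[-0.0107,-0.0241,-0.007,0,0,-0.75,0.03],[-0.0147,-0.0277,-0.008,0,0,-0.90,0.03],[-0.0191,-0.0307,-0.008,0,0,-1.05,0.03],[-0.024,-0.033,-0.008,0,0,-1.20,0.03]]]'
python3 - <<'E'
from h import *
o=st()
pv=np.array([0.5692,-0.131])
R0=R.from_quat(o['ee_rot']).as_matrix();r=.036
for a in (1.2,1.35,1.5):
    th=1.354+a
    P=np.r_[pv+r*np.array([np.cos(th),np.sin(th)]),.077]
    d=R0.T@(P-o['position']);w=R.from_matrix(R0.T@Rdown(1.354+a)).as_rotvec();print(round(a,2),d.round(4),w.round(3))
E
```

```text
clock: 6.85
position: [0.5416, -0.1109, 0.08]
ee_rot: [0.288, 0.958, 0.0, 0.001]
ft_force: [0.6, 0.8, 0.8]
grip_width: 0.353
t 6.85 p [ 0.5416 -0.1109  0.08  ] yaw 2.5565 z [ 2.5e-03 -4.0e-04 -1.0e+00] F [0.6 0.8 0.8] g 0.353 q [ 0.69  0.39 -0.68  1.8   0.28  1.05  0.9 ]
1.2 [ 0.0019 -0.0014  0.003 ] [0.001 0.002 0.002]
1.35 [ 0.0015 -0.0068  0.003 ] [ 0.001  0.002 -0.148]
1.5 [ 0.0004 -0.0121  0.003 ] [ 0.001  0.002 -0.298]
```

```bash
python3 -m handwheel '[[[0.0015,-0.0068,0.002,0,0,-0.15,0.03],[0.0004,-0.0125,0.002,0,0,-0.3,0.03],[0.0004,-0.0125,0.002,0,0,-0.3,0.03]]]'
python3 - <<'E'
from h import *
o=st();im=manip.camera("wrist");crop(im,220,60,200,200,3,"pics/w6.png");np.savez("w6.npz",p=o['position'],q=o['ee_rot'])
E
```

```text
clock: 7.22
position: [0.534, -0.122, 0.0776]
ee_rot: [0.146, 0.989, -0.0, 0.001]
ft_force: [-0.7, 0.0, 0.1]
grip_width: 0.351
t 7.225 p [ 0.534  -0.122   0.0776] yaw 2.8495 z [ 1.6e-03 -8.0e-04 -1.0e+00] F [-0.7  0.   0.1] g 0.351 q [ 0.75  0.4  -0.72  1.81  0.3   1.05  1.19]
```

View pics/w6.png

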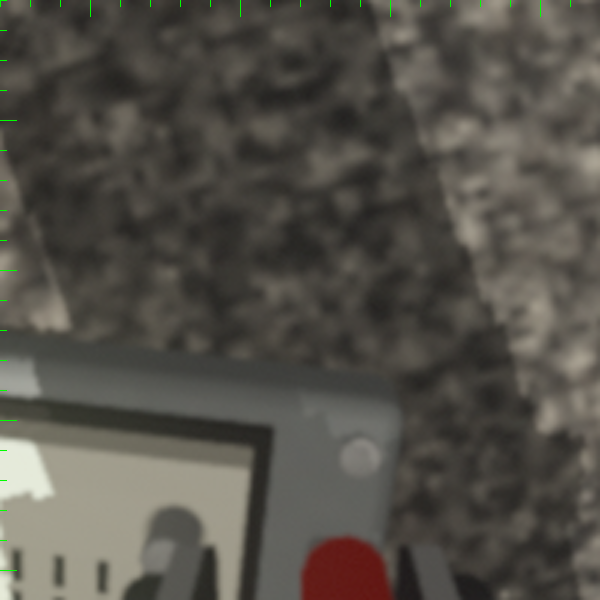

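```bash
python3 -m handwheel '[[[0,0,-0.06,0,0,0,0.03],[0,0,-0.12,0,0,0,0.03],[0,0,-0.13,0,0,0,0.03]]]'
python3 - <<'E'
from h import *
st();go([0.531,-0.218,0.22],Rdown(2.725))
E
```

```text
clock: 7.65
position: [0.5356, -0.121, 0.2112]
ee_rot: [0.146, 0.989, -0.001, 0.004]
ft_force: [0.6, 0.1, -1.2]
grip_width: 0.352
t 7.65 p [ 0.5356 -0.121   0.2112] yaw 2.8486 z [ 0.007  -0.0025 -1.    ] F [ 0.6  0.1 -1.2] g 0.352 q [ 0.81  0.26 -0.77  1.67  0.19  1.29  1.28]
row [-0.0237, -0.0942, -0.0086] [0.0001, 0.0074, 0.1236] rows>= 2.0
```

```bash
python3 -m handwheel '[[[-0.012,-0.047,-0.0086,0,0.007,0.0618,0.05],[-0.0237,-0.0942,-0.0086,0,0.007,0.1236,0.05],[-0.0237,-0.0942,-0.0086,0,0.007,0.1236,0.05],[-0.0237,-0.0942,-0.0086,0,0.007,0.1236,0.05]]]'
python3 - <<'E'
from h import *
o=st();im=manip.camera("wrist");cv2.imwrite("pics/w7.png",im);crop(im,180,50,270,200,3,"pics/w7c.png");np.savez("w7.npz",p=o['position'],q=o['ee_rot'])
E
```

```text
clock: 8.15
position: [0.5292, -0.2175, 0.2146]
ee_rot: [0.206, 0.979, 0.001, -0.004]
ft_force: [0.3, 0.5, 0.3]
grip_width: 0.586
t 8.15 p [ 0.5292 -0.2175  0.2146] yaw 2.7273 z [-0.0069  0.003  -1.    ] F [0.3 0.5 0.3] g 0.586 q [ 0.89  0.31 -0.7   1.59  0.2   1.32  1.32]
```

View pics/w7c.png

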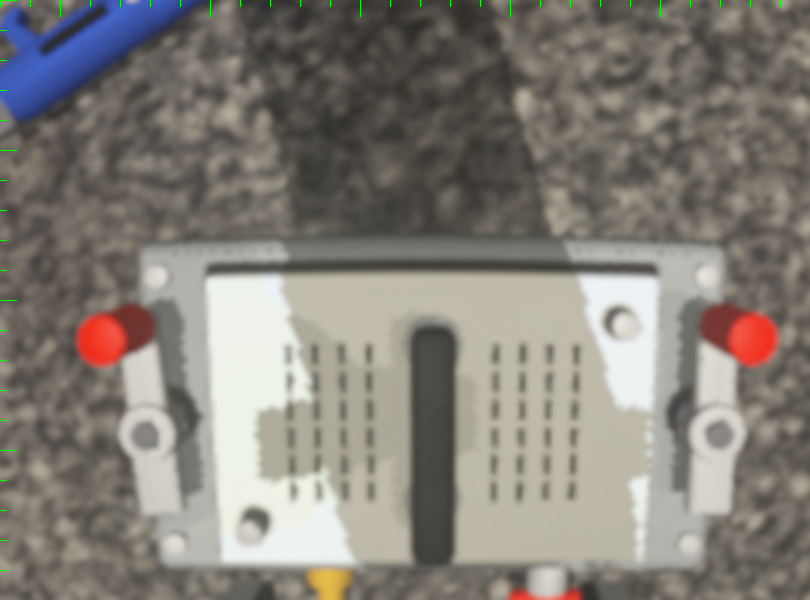

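```bash
python3 - <<'E'
from h import *
d=np.load("w7.npz");p,q=d['p'],d['q']
f=lambda u,v,z:watz((180+u/3,50+v/3),p,q,z)
# right(-y) side is image left
d1=f(253,531,.068);d2=f(623,325,.068);v=(d1-d2)[:2]
yaw=np.arctan2(v[1],v[0])-np.arctan2(-124,70)
print("dowels",d1,d2,"mid",(d1+d2)/2,"dist",np.linalg.norm(v),"yaw",yaw)
h1=f(433,328,.094);h2=f(433,563,.094);print("handle",h1,h2,(h1+h2)/2,np.linalg.norm(h1-h2),np.arctan2(*(h2-h1)[:2][::-1]))
for n,k,pv,s in(("R",(100,340),(147,434),-1),("L",(752,340),(718,434),1)):
    K=f(*k,.098);P=f(*pv,.060);a=np.arctan2(*(K-P)[:2][::-1])-yaw-s*np.pi/2;a=(a+np.pi)%(2*np.pi)-np.pi
    print(n,K,P,np.linalg.norm((K-P)[:2]),s*a)
E
```

```text
dowels [ 0.53830376 -0.28543812  0.068     ] [ 0.52341578 -0.14725966  0.068     ] mid [ 0.53085977 -0.21634889  0.068     ] dist 0.1389782008332722 yaw -0.40658914066432406
handle [ 0.49736342 -0.20197155  0.094     ] [ 0.56305733 -0.23067908  0.094     ] [ 0.53021038 -0.21632532  0.094     ] 0.07169248890260974 -0.41198158520461137
R [ 0.45944456 -0.29182055  0.098     ] [ 0.49449604 -0.30648245  0.06      ] 0.03799443680319679 1.5603860107262975
L [ 0.53630656 -0.11689856  0.098     ] [ 0.57270988 -0.12844324  0.06      ] 0.0381900706291168 1.670285547229235
```

```bash
python3 - <<'E'
from h import *
st();go([0.5303,-0.2165,0.130],Rdown(2.7296));go([0.5303,-0.2165,0.0675],Rdown(2.7296))
E
```

```text
t 8.2 p [ 0.5294 -0.2169  0.2148] yaw 2.7289 z [-0.0067  0.003  -1.    ] F [0.3 0.5 0.4] g 0.586 q [ 0.89  0.31 -0.7   1.59  0.2   1.32  1.32]
row [-0.0013, 0.0007, 0.0848] [0.0, -0.0073, -0.0007] rows>= 2.0
row [-0.0018, 0.0007, 0.1473] [0.0, -0.0073, -0.0007] rows>= 3.0
```

```bash
python3 -m handwheel '[[[-0.0013,0.0007,0.05,0,-0.007,0,0.05],[-0.0013,0.0007,0.085,0,-0.007,0,0.05],[-0.0013,0.0007,0.085,0,-0.007,0,0.05],[-0.0013,0.0007,0.085,0,-0.007,0,0.05]]]'
python3 - <<'E'
from h import *
o=st();im=manip.camera("wrist");crop(im,180,150,270,200,3,"pics/w8.png");np.savez("w8.npz",p=o['position'],q=o['ee_rot'])
go([0.5303,-0.2165,0.0675],Rdown(2.7296))
E
```

```text
clock: 8.7
position: [0.5311, -0.2174, 0.1316]
ee_rot: [0.205, 0.979, -0.0, 0.001]
ft_force: [0.3, 0.0, -0.2]
grip_width: 0.584
t 8.7 p [ 0.5311 -0.2174  0.1316] yaw 2.7292 z [ 1.6e-03 -9.0e-04 -1.0e+00] F [ 0.3  0.  -0.2] g 0.584 q [ 0.87  0.38 -0.68  1.7   0.26  1.16  1.28]
row [0.0016, 0.0008, 0.0644] [-0.0004, 0.0027, -0.0008] rows>= 2.0
```

View pics/w8.png

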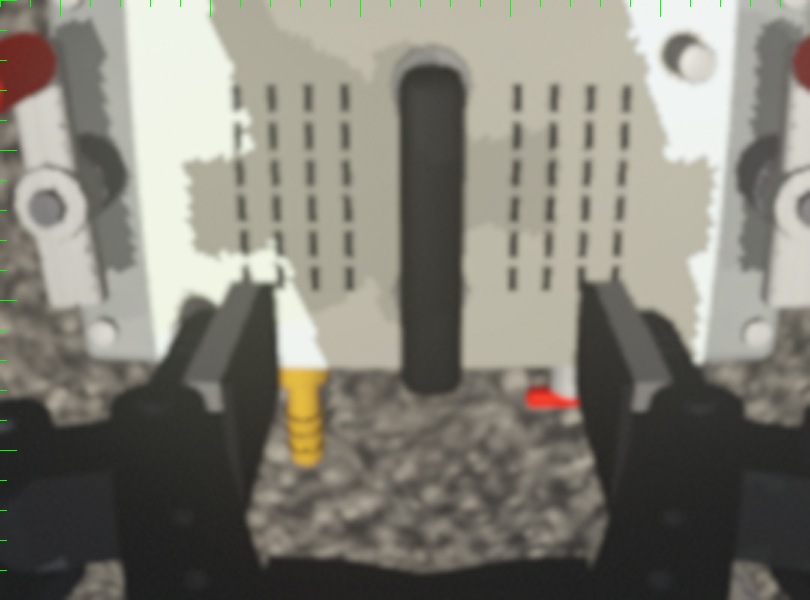

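```bash
python3 -m handwheel '[[[0.0016,0.0008,0.03,0,0.0027,0,0.05],[0.0016,0.0008,0.05,0,0.0027,0,0.05],[0.0016,0.0008,0.064,0,0.0027,0,0.05],[0.0016,0.0008,0.064,0,0.0027,0,0.05],[0.0016,0.0008,0.064,0,0.0027,0,0.05]]]'
python3 - <<'E'
from h import *
o=st();im=manip.camera("wrist");crop(im,180,150,270,200,3,"pics/w9.png");np.savez("w9.npz",p=o['position'],q=o['ee_rot'])
go([0.5303,-0.2165,0.0675],Rdown(2.7296))
E
```

```text
clock: 9.38
position: [0.5295, -0.2168, 0.0667]
ee_rot: [0.205, 0.979, -0.0, -0.001]
ft_force: [-0.0, 0.2, 0.4]
grip_width: 0.581
t 9.375 p [ 0.5295 -0.2168  0.0667] yaw 2.7283 z [-1.6e-03  3.0e-04 -1.0e+00] F [-0.   0.2  0.4] g 0.581 q [ 0.85  0.45 -0.65  1.75  0.31  1.05  1.24]
row [-0.0005, 0.0007, -0.0007] [-0.0004, -0.0013, -0.0015] rows>= 1.0
```

View pics/w9.png

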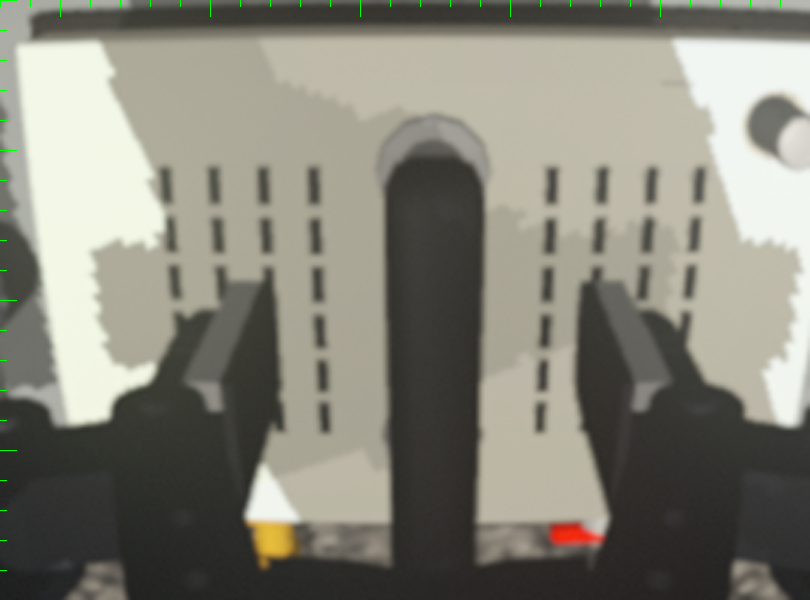

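```bash
python3 -m handwheel '[[[-0.0003,0.0009,-0.0005,0,-0.0013,-0.001,0.05],[-0.0003,0.0009,-0.0005,0,-0.0013,-0.001,0.03],[-0.0003,0.0009,-0.0005,0,-0.0013,-0.001,0.02],[-0.0003,0.0009,-0.0005,0,-0.0013,-0.001,0.01],[-0.0003,0.0009,-0.0005,0,-0.0013,-0.001,0.0],[-0.0003,0.0009,-0.0005,0,-0.0013,-0.001,0.0],[-0.0003,0.0009,-0.0005,0,-0.0013,-0.001,0.0]]]' 30
python3 - <<'E'
from h import *
o=st();print(o['torque'])
im=manip.camera("wrist");crop(im,180,150,270,200,3,"pics/w10.png")
E
```

```text
clock: 10.3
position: [0.5297, -0.216, 0.0666]
ee_rot: [0.205, 0.979, -0.0, -0.001]
ft_force: [-0.6, 1.0, 4.1]
grip_width: 0.153
t 10.3 p [ 0.5297 -0.216   0.0666] yaw 2.7292 z [-1.2e-03  1.0e-04 -1.0e+00] F [-0.6  1.   4.1] g 0.153 q [ 0.84  0.45 -0.65  1.75  0.31  1.05  1.24]
[ 0.22207096  0.12422161 -0.03375028]
```

View pics/w10.png

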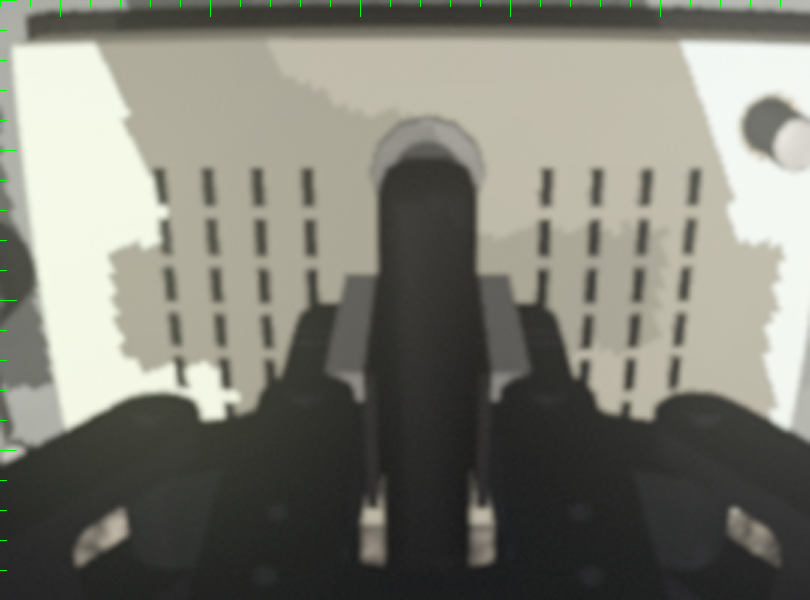

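```bash
python3 -m handwheel '[[[0,0,0,0,0,0,0],[0,0,0,0,0,0,0],[0,0,-0.001,0,0,0,0],[0,0,-0.003,0,0,0,0],[0,0,-0.005,0,0,0,0],[0,0,-0.007,0,0,0,0]]]' 80
python3 - <<'E'
from h import *
o=st();print(o['torque'])
E
```

```text
clock: 11.1
position: [0.5293, -0.2161, 0.0733]
ee_rot: [0.205, 0.979, -0.0, -0.001]
ft_force: [-0.6, -0.2, -3.9]
grip_width: 0.152
t 11.1 p [ 0.5293 -0.2161  0.0733] yaw 2.7291 z [-2.e-03  2.e-04 -1.e+00] F [-0.6 -0.2 -3.9] g 0.152 q [ 0.85  0.44 -0.66  1.75  0.3   1.06  1.24]
[-0.02400195  0.05694154 -0.01878051]
```

```bash
python3 -m handwheel '[[[0,0,-0.003,0,0,0,0],[0,0,-0.006,0,0,0,0],[0,0,-0.009,0,0,0,0],[0,0,-0.012,0,0,0,0],[0,0,-0.015,0,0,0,0],[0,0,-0.018,0,0,0,0],[0,0,-0.021,0,0,0,0],[0,0,-0.024,0,0,0,0]]]'
python3 - <<'E'
from h import *
o=st();print(o['torque'])
E
python3 -m handwheel '[[[0,0,-0.004,0,0,0,0],[0,0,-0.008,0,0,0,0],[0,0,-0.014,0,0,0,0],[0,0,-0.024,0,0,0,0],[0,0,-0.044,0,0,0,0],[0,0,-0.069,0,0,0,0],[0,0,-0.094,0,0,0,0],[0,0,-0.110,0,0,0,0]]]'
python3 - <<'E'
from h import *
o=st();im=manip.camera("wrist");crop(im,120,100,400,300,2,"pics/w11.png");cv2.imwrite("pics/s11.png",manip.camera("scene"))
E
```

```text
clock: 12.1
position: [0.5297, -0.216, 0.0976]
ee_rot: [0.205, 0.979, -0.0, -0.001]
ft_force: [0.5, -0.0, -3.9]
grip_width: 0.148
t 12.1 p [ 0.5297 -0.216   0.0976] yaw 2.7292 z [-1.4e-03  1.0e-04 -1.0e+00] F [ 0.5 -0.  -3.9] g 0.148 q [ 0.86  0.41 -0.67  1.73  0.28  1.1   1.26]
[ 0.00446575  0.01783976 -0.05691871]
clock: 13.1
position: [0.5303, -0.216, 0.2098]
ee_rot: [0.205, 0.979, -0.0, 0.0]
ft_force: [-0.3, -0.6, -4.2]
grip_width: 0.147
t 13.1 p [ 0.5303 -0.216   0.2098] yaw 2.7294 z [ 6.e-04 -9.e-04 -1.e+00] F [-0.3 -0.6 -4.2] g 0.147 q [ 0.89  0.31 -0.7   1.61  0.2   1.3   1.32]
```

View pics/w11.png

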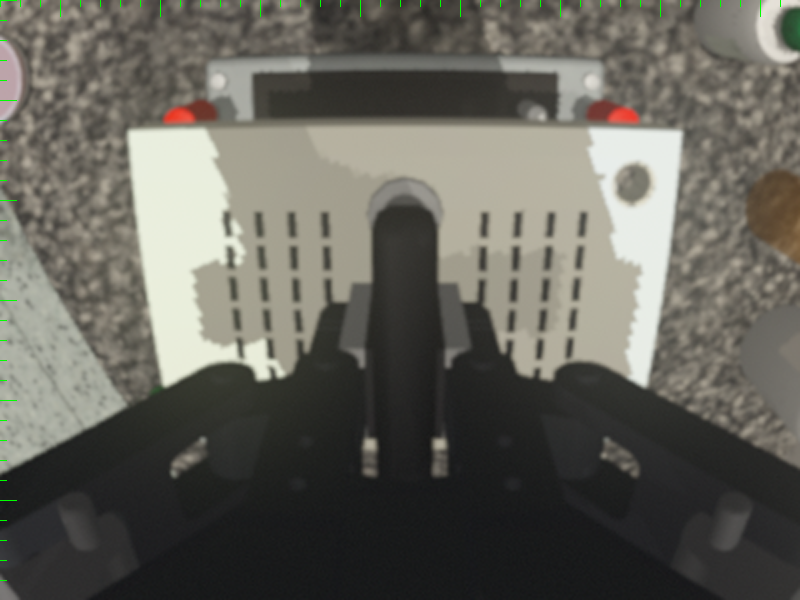

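View pics/s11.png

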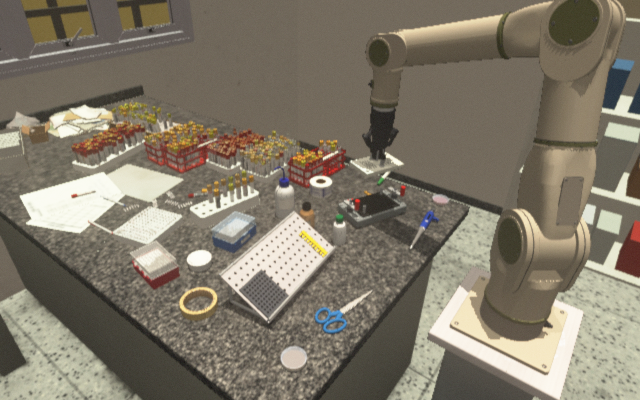

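```bash
cat > tgt.py <<'E'
from h import *
B=np.array([0.4877,0.2285,0.1058])
def frame(b=B):
    c,s=np.cos(b[2]),np.sin(b[2]);a=np.pi/6
    bx=np.array([c*np.cos(a),s*np.cos(a),np.sin(a)]);by=np.array([-s,c,0]);bz=np.cross(bx,by);return np.array([b[0],b[1],.03]),bx,by,bz
def place(x,y,z,b=B): # plate origin in board coords -> TCP pose
    o,bx,by,bz=frame(b);return o+bx*x+by*y+bz*(z+.0266),np.c_[-bx,by,-bz]
def inboard(P,b=B):
    o,bx,by,bz=frame(b);d=P-o;return np.array([d@bx,d@by,d@bz])
E
python3 - <<'E'
from tgt import *
print("wash",atz("top",(316,138),.195),"film",atz("top",(384,152),.052))
st()
P,Rm=place(.060,-.0165,.080);print(P,Rm[:,2]);go([P[0],P[1],.27],Rdown(0.1058+np.pi))
E
```

```text
wash [ 0.74977919 -0.02006968  0.195     ] film [ 0.74944206 -0.21417304  0.052     ]
t 13.2 p [ 0.5308 -0.2162  0.2098] yaw 2.7292 z [ 0.0017 -0.0014 -1.    ] F [-0.3 -0.2 -4.6] g 0.15 q [ 0.89  0.31 -0.7   1.61  0.2   1.3   1.32]
[0.48811145 0.21195091 0.15231831] [ 0.4972042   0.05280136 -0.8660254 ]
row [0.2105, 0.3751, -0.0609] [-0.0012, 0.0019, -0.5182] rows>= 7.0
```

```bash
python3 -m handwheel '[[[0.01,0.02,-0.03,0,0,-0.02,0],[0.03,0.06,-0.06,0,0,-0.06,0],[0.06,0.11,-0.06,0,0,-0.13,0],[0.09,0.16,-0.06,0,0,-0.2,0],[0.12,0.21,-0.06,0,0,-0.28,0],[0.15,0.26,-0.06,0,0,-0.36,0],[0.175,0.31,-0.06,0,0,-0.42,0],[0.195,0.345,-0.06,0,0,-0.47,0]]]'
python3 - <<'E'
from tgt import *
st()
P,Rm=place(.060,-.0165,.080);go([P[0],P[1],.27],Rdown(0.1058+np.pi));P,Rm=place(.060,-.0165,.15);print(P);go(P,Rm)
E
```

```text
clock: 14.2
position: [0.4885, 0.1807, 0.2671]
ee_rot: [-0.031, 1.0, 0.0, -0.001]
ft_force: [1.1, -0.8, -3.6]
grip_width: 0.147
t 14.2 p [0.4885 0.1807 0.2671] yaw -3.0802 z [-1.8e-03  2.0e-04 -1.0e+00] F [ 1.1 -0.8 -3.6] g 0.147 q [ 0.47  0.2  -1.03  1.64  0.18  1.4   1.06]
row [-0.0015, 0.0312, -0.0029] [0.0003, -0.0018, -0.0444] rows>= 1.0
[0.45330716 0.20825482 0.21294009]
row [0.0333, 0.0297, 0.0542] [-0.0113, -0.5253, -0.0435] rows>= 3.0
```

```bash
python3 -m handwheel '[[[0.005,0.01,0.005,-0.002,-0.1,-0.01,0],[0.012,0.02,0.015,-0.004,-0.2,-0.02,0],[0.02,0.03,0.03,-0.007,-0.3,-0.03,0],[0.026,0.03,0.042,-0.009,-0.4,-0.04,0],[0.033,0.03,0.054,-0.011,-0.5,-0.0435,0],[0.033,0.03,0.054,-0.011,-0.525,-0.0435,0],[0.033,0.03,0.054,-0.011,-0.525,-0.0435,0]]]'
python3 - <<'E'
from tgt import *
o=st();P,Rm=place(.060,-.0165,.15);print(P);go(P,Rm)
im=manip.camera("wrist");cv2.imwrite("pics/w12.png",im);cv2.imwrite("pics/s12.png",manip.camera("scene"));np.savez("w12.npz",p=o['position'],q=o['ee_rot'])
E
```

```text
clock: 15.08
position: [0.4547, 0.2065, 0.2139]
ee_rot: [-0.05, 0.965, 0.013, 0.258]
ft_force: [0.3, -0.6, -3.0]
grip_width: 0.147
t 15.075 p [0.4547 0.2065 0.2139] yaw -3.0387 z [ 0.4969  0.0502 -0.8663] F [ 0.3 -0.6 -3. ] g 0.147 q [ 0.49 -0.39 -0.98  2.17 -0.17  0.71  1.24]
[0.45330716 0.20825482 0.21294009]
row [0.0015, 0.0019, 0.0002] [-0.0025, -0.0006, -0.0025] rows>= 1.0
```

View pics/w12.png

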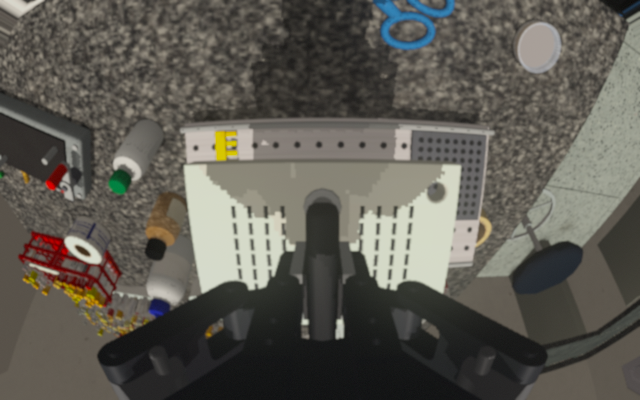

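View pics/s12.png

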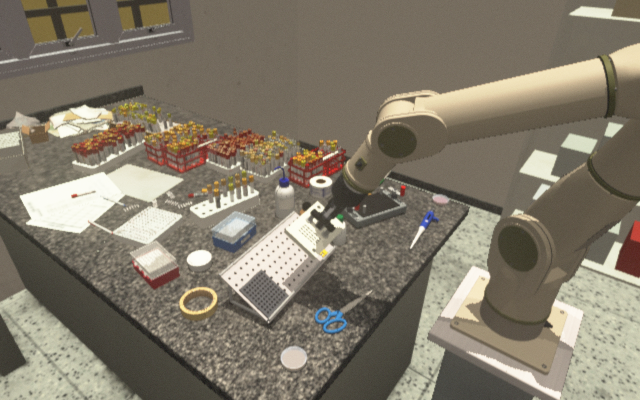

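```bash
python3 - <<'E'
from tgt import *
crop("pics/w12.png",170,100,170,130,4,"pics/w12a.png");crop("pics/w12.png",330,100,180,130,4,"pics/w12b.png")
E
```

```text
(no output)
```

View pics/w12a.png

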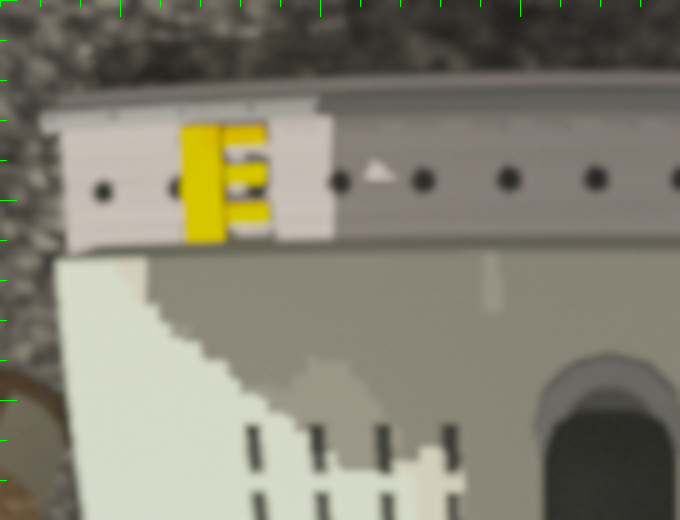

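View pics/w12b.png

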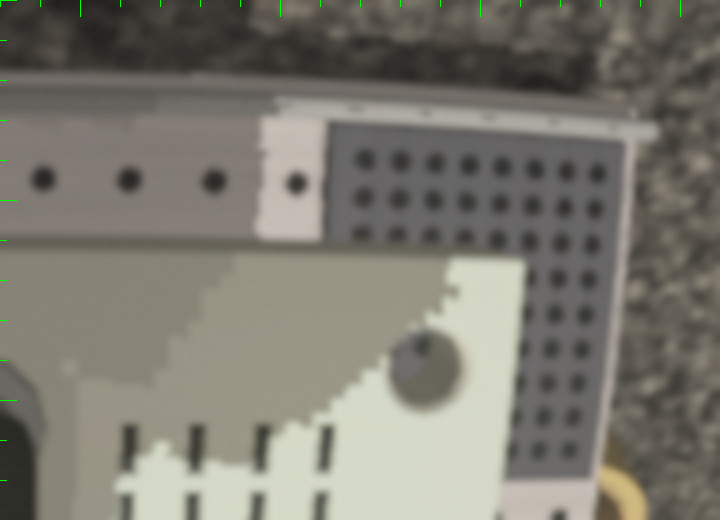

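```bash
python3 - <<'E'
from tgt import *
d=np.load("w12.npz");p,q=d['p'],d['q'];Rt=R.from_quat(q).as_matrix()
A=lambda u,v:(170+u/4,100+v/4);Bc=lambda u,v:(330+u/4,100+v/4)
def onb(uv,z):
    o,bx,by,bz=frame();s,dd=wray(uv,p,q);P=s+dd*(((o+bz*z-s)@bz)/(dd@bz));return (inboard(P)*1000).round(1)
print("comb outer",onb(A(182,125),.006),"inner",onb(A(268,125),.006))
print("grid inner",onb(Bc(326,121),.006),"outer",onb(Bc(627,140),.006),"far",onb(Bc(597,478),.006))
print("cleat board ends z0",onb(A(62,133),0),onb(Bc(635,140),0),"cleat top outer",onb(A(42,114),.014),onb(Bc(658,128),.014))
def ontool(uv,z):
    s,dd=wray(uv,p,q);s=Rt.T@(s-p);dd=Rt.T@dd;return ((s+dd*((z-s[2])/dd[2]))*1000).round(1)
print("plate top edge L",ontool(A(55,260),.0126),"R",ontool(Bc(525,261),.0126),"far-left",ontool(A(80,515),.0126))
print("handle end",ontool(A(610,410),.0126-.040))
print("tcp in board",inboard(p)*1000)
E
```

```text
comb outer [   1.9 -130.     6. ] inner [   3.1 -106.2    6. ]
grid inner [ 2.2 73.8  6. ] outer [  2.1 163.9   6. ] far [100.6 165.9   6. ]
cleat board ends z0 [   2.2 -168.2   -0. ] [  2.1 170.2  -0. ] cleat top outer [  -3.8 -167.3   14. ] [ -2.3 169.3  14. ]
plate top edge L [ 48.2 -75.   12.6] R [48.1 75.8 12.6] far-left [ 11.4 -75.5  12.6]
handle end [ 38.5   0.3 -27.4]
tcp in board [ 61.53171373 -18.43934123 176.78353317]
```

```bash
python3 - <<'E'
from tgt import *
P,Rm=place(.058,-.0165,.03);print(P);go(P,Rm)
E
```

```text
[0.5112493  0.21440807 0.10801704]
row [0.0043, 0.0019, 0.1202] [-0.0013, -0.0006, -0.0035] rows>= 2.0
```

```bash
python3 -m handwheel '[[[0.001,0.0004,0.02,0,0,-0.001,0],[0.002,0.001,0.045,-0.001,0,-0.002,0],[0.003,0.0019,0.07,-0.001,-0.0006,-0.0035,0],[0.004,0.0019,0.09,-0.001,-0.0006,-0.0035,0],[0.0043,0.0019,0.105,-0.0013,-0.0006,-0.0035,0],[0.0043,0.0019,0.115,-0.0013,-0.0006,-0.0035,0],[0.0043,0.0019,0.120,-0.0013,-0.0006,-0.0035,0],[0.0043,0.0019,0.120,-0.0013,-0.0006,-0.0035,0]]]'
python3 - <<'E'
from tgt import *
o=st();print(inboard(o['position'])*1000);P,Rm=place(.058,-.0165,.03);go(P,Rm)
im=manip.camera("wrist");cv2.imwrite("pics/w13.png",im);np.savez("w13.npz",p=o['position'],q=o['ee_rot'])
crop(im,170,100,170,130,4,"pics/w13a.png");crop(im,330,100,180,130,4,"pics/w13b.png")
E
```

```text
clock: 16.18
position: [0.5114, 0.2142, 0.1075]
ee_rot: [-0.05, 0.965, 0.015, 0.258]
ft_force: [-0.1, 0.3, -3.6]
grip_width: 0.148
t 16.175 p [0.5114 0.2142 0.1075] yaw -3.0385 z [ 0.4965  0.0539 -0.8663] F [-0.1  0.3 -3.6] g 0.148 q [ 0.67  0.18 -1.34  2.17  0.81  0.6   0.44]
[ 57.8003038  -16.74369799  56.10182433]
row [-0.0002, 0.0002, -0.0005] [0.0011, -0.0006, -0.0023] rows>= 1.0
```

View pics/w13a.png

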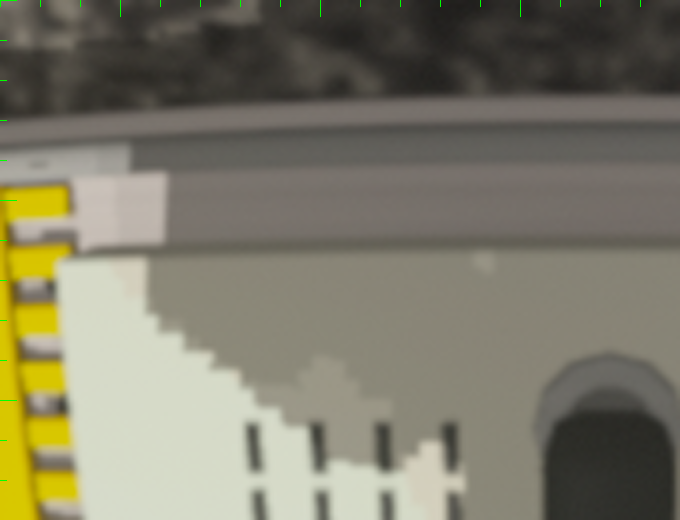

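View pics/w13b.png

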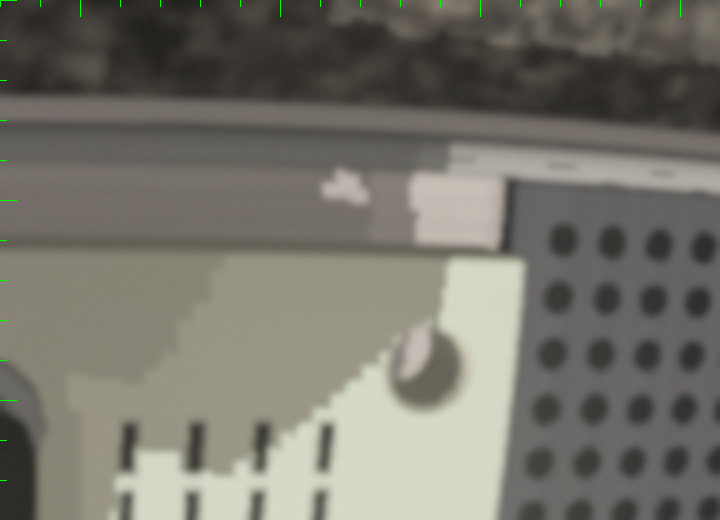

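```bash
cat > m13.py <<'E'
from tgt import *
d=np.load("w13.npz");p,q=d['p'],d['q'];Rt=R.from_quat(q).as_matrix()
A=lambda u,v:(170+u/4,100+v/4);Bc=lambda u,v:(330+u/4,100+v/4)
def onb(uv,z):
    o,bx,by,bz=frame();s,dd=wray(uv,p,q);P=s+dd*(((o+bz*z-s)@bz)/(dd@bz));return (inboard(P)*1000).round(1)
def ontool(uv,z):
    s,dd=wray(uv,p,q);s=Rt.T@(s-p);dd=Rt.T@dd;return ((s+dd*((z-s[2])/dd[2]))*1000).round(1)
E
python3 - <<'E'
from m13 import *
print("comb inner",onb(A(67,187),.006));print("grid inner",onb(Bc(512,179),.006))
print("cleat inner foot",onb(A(400,168),.0),onb(A(600,164),0),onb(A(200,172),0),onb(Bc(100,163),0),"inner top edge z14",onb(A(600,164),.014))
print("cleat outer top",onb(A(600,122),.014),onb(A(600,96),.014))
print("plate top edge",onb(A(600,248),.03+.014),onb(A(600,252),.044),"L",ontool(A(55,260),.0126),ontool(Bc(525,261),.0126), ontool(A(600,248),.0126))
E
```

```text
comb inner [   2.7 -106.3    6. ]
grid inner [ 1.8 73.9  6. ]
cleat inner foot [  2.4 -50.1   0. ] [  2.2 -17.7  -0. ] [  1.9 -84.2  -0. ] [1.9 4.8 0. ] inner top edge z14 [  1.1 -17.7  14. ]
cleat outer top [ -5.2 -17.7  14. ] [ -9.1 -17.6  14. ]
plate top edge [  9.4 -17.6  44. ] [  9.9 -17.6  44. ] L [ 48.2 -75.   12.6] [48.1 75.8 12.6] [48.3 -0.9 12.6]
```

```bash
python3 -m handwheel '[[[0,0,0.004,0.001,0,-0.002,0],[0,0,0.008,0.001,0,-0.002,0],[0,0,0.012,0.001,0,-0.002,0],[0,0,0.016,0.001,0,-0.002,0],[0,0,0.020,0.001,0,-0.002,0],[0,0,0.023,0.001,0,-0.002,0],[0,0,0.023,0.001,0,-0.002,0]]]'
python3 - <<'E'
from tgt import *
o=st();print(inboard(o['position'])*1000,o['torque']);P,Rm=place(.058,-.0165,.0);go(P,Rm)
E
```

```text
clock: 17.1
position: [0.5219, 0.2151, 0.0873]
ee_rot: [-0.052, 0.964, 0.013, 0.259]
ft_force: [0.3, 0.6, -4.2]
grip_width: 0.148
t 17.1 p [0.5219 0.2151 0.0873] yaw -3.0329 z [ 0.4976  0.0511 -0.8659] F [ 0.3  0.6 -4.2] g 0.148 q [ 0.55  0.26 -1.23  2.17  0.96  0.61  0.33]
[ 56.89672737 -16.90446322  33.35657686] [-0.08636727  0.99101883  0.01031298]
row [-0.0011, 0.0004, 0.0068] [-0.0017, 0.0003, 0.0025] rows>= 1.0
```

```bash
python3 -m handwheel '[[[-0.001,0.0004,0.001,-0.0017,0,0.0025,0],[-0.001,0.0004,0.002,-0.0017,0,0.0025,0],[-0.001,0.0004,0.003,-0.0017,0,0.0025,0],[-0.001,0.0004,0.003,-0.0017,0,0.0025,0]]]'
python3 - <<'E'
from tgt import *
o=st();print((inboard(o['position'])*1000).round(2),o['torque'].round(2));P,Rm=place(.058,-.0165,.0);go(P,Rm)
E
python3 -m handwheel '[[[0,0,0.001,0,0,0,0],[0,0,0.0015,0,0,0,0],[0,0,0.0015,0,0,0,0]]]'
python3 - <<'E'
from tgt import *
o=st();print((inboard(o['position'])*1000).round(2),o['torque'].round(2));P,Rm=place(.058,-.0165,.0);go(P,Rm)
im=manip.camera("wrist");np.savez("w13.npz",p=o['position'],q=o['ee_rot'])
crop(im,170,100,170,130,4,"pics/w14a.png");crop(im,330,100,180,130,4,"pics/w14b.png")
E
```

```text
clock: 17.6
position: [0.5243, 0.2157, 0.0854]
ee_rot: [-0.051, 0.964, 0.014, 0.259]
ft_force: [-0.5, 0.6, -3.9]
grip_width: 0.149
t 17.6 p [0.5243 0.2157 0.0854] yaw -3.0359 z [ 0.4978  0.0526 -0.8657] F [-0.5  0.6 -3.9] g 0.149 q [ 0.54  0.27 -1.22  2.17  0.97  0.61  0.32]
[ 58.04 -16.63  30.49] [-0.04  0.99  0.01]
row [0.0, 0.0001, 0.0039] [-0.0003, 0.0006, -0.0001] rows>= 1.0
clock: 17.98
position: [0.525, 0.2158, 0.0841]
ee_rot: [-0.051, 0.965, 0.014, 0.259]
ft_force: [0.3, 0.3, -3.7]
grip_width: 0.145
t 17.975 p [0.525  0.2158 0.0841] yaw -3.0359 z [ 0.4977  0.0526 -0.8657] F [ 0.3  0.3 -3.7] g 0.145 q [ 0.53  0.27 -1.21  2.17  0.98  0.61  0.31]
[ 58.04 -16.61  28.99] [-0.08  0.97  0.05]
row [0.0, 0.0001, 0.0024] [-0.0003, 0.0006, -0.0001] rows>= 1.0
```

View pics/w14a.png

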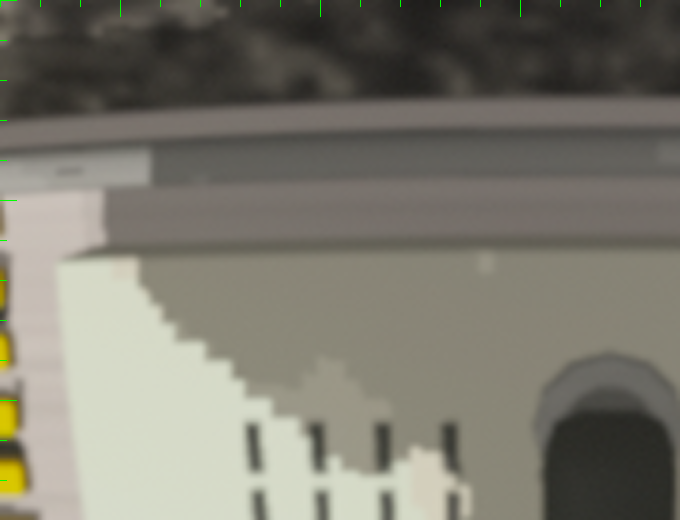

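View pics/w14b.png

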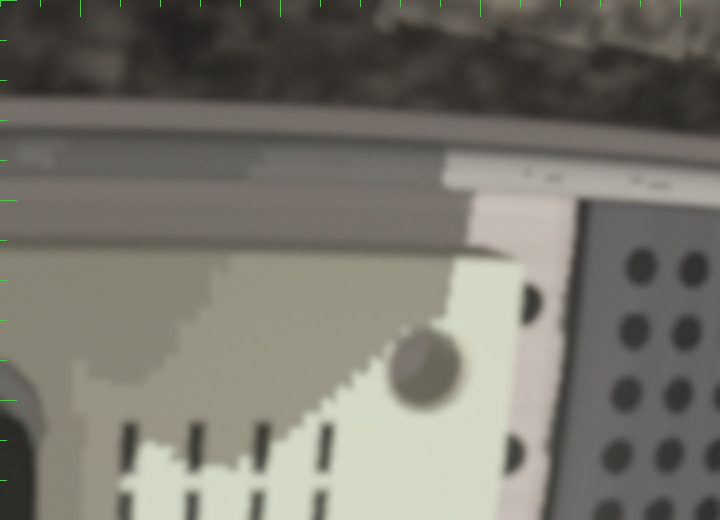

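```bash
python3 -m handwheel '[[[0,0,0.0007,0,0,0,0],[0,0,0.0014,0,0,0,0],[0,0,0.0014,0,0,0,0]]]'
python3 -m handwheel '[[[0,0,0.0007,0,0,0,0],[0,0,0.001,0,0,0,0],[0,0,0.001,0,0,0,0]]]'
python3 - <<'E'
from tgt import *
o=st();print((inboard(o['position'])*1000).round(2),o['torque'].round(2))
E
```

```text
clock: 18.4
position: [0.5257, 0.2158, 0.0829]
ee_rot: [-0.051, 0.965, 0.014, 0.259]
ft_force: [-0.1, -0.0, -3.5]
grip_width: 0.144
clock: 18.77
position: [0.5263, 0.2159, 0.0821]
ee_rot: [-0.051, 0.964, 0.014, 0.259]
ft_force: [-0.2, -0.5, -3.9]
grip_width: 0.148
t 18.775 p [0.5263 0.2159 0.0821] yaw -3.036 z [ 0.4978  0.0526 -0.8657] F [-0.2 -0.5 -3.9] g 0.148 q [ 0.52  0.28 -1.21  2.17  0.99  0.62  0.3 ]
[ 58.1  -16.63  26.61] [-0.05  1.05  0.01]
```

```bash
python3 -m handwheel '[[[0,0,0.0005,0,0,0,0],[0,0,0.001,0,0,0,0],[0,0,0.001,0,0,0,0]]]'
python3 -m handwheel '[[[0,0,0.0005,0,0,0,0],[0,0,0.001,0,0,0,0],[0,0,0.001,0,0,0,0]]]'
python3 - <<'E'
from tgt import *
o=st();print((inboard(o['position'])*1000).round(2),o['torque'].round(2))
E
```

```text
clock: 19.15
position: [0.5267, 0.2159, 0.0812]
ee_rot: [-0.051, 0.965, 0.014, 0.259]
ft_force: [0.2, 0.1, -3.5]
grip_width: 0.148
clock: 19.52
position: [0.5269, 0.216, 0.0809]
ee_rot: [-0.051, 0.964, 0.013, 0.259]
ft_force: [-20.2, -6.9, 21.4]
grip_width: 0.149
t 19.525 p [0.5269 0.216  0.0809] yaw -3.0347 z [ 0.4984  0.0507 -0.8655] F [-20.2  -6.9  21.4] g 0.149 q [ 0.52  0.29 -1.2   2.16  1.    0.62  0.3 ]
[ 58.08 -16.62  25.27] [-1.21  1.96 -0.62]
```

```bash
python3 -m handwheel '[[[0,0,-0.0006,0,0,0,0],[0,0,-0.0007,0,0,0,0]]]'
python3 -m handwheel '[[[0.001,0,0,0,0,0,0],[0.002,0,0,0,0,0,0],[0.003,0,0,0,0,0,0],[0.004,0,0,0,0,0,0],[0.005,0,0,0,0,0,0],[0.005,0,0,0,0,0,0]]]'
python3 - <<'E'
from tgt import *
o=st();print((inboard(o['position'])*1000).round(2),o['torque'].round(2));P,Rm=place(.058,-.0165,.0);go(P,Rm)
im=manip.camera("wrist");np.savez("w13.npz",p=o['position'],q=o['ee_rot'])
crop(im,170,100,170,130,4,"pics/w15a.png");crop(im,330,100,180,130,4,"pics/w15b.png")
E
```

```text
clock: 19.77
position: [0.5269, 0.2161, 0.0811]
ee_rot: [-0.051, 0.964, 0.014, 0.259]
ft_force: [-1.1, 0.0, -2.4]
grip_width: 0.148
clock: 20.52
position: [0.5225, 0.2155, 0.0785]
ee_rot: [-0.051, 0.964, 0.014, 0.259]
ft_force: [-1.9, 0.3, 1.0]
grip_width: 0.147
t 20.525 p [0.5225 0.2155 0.0785] yaw -3.0358 z [ 0.4979  0.0526 -0.8657] F [-1.9  0.3  1. ] g 0.147 q [ 0.52  0.28 -1.2   2.18  1.    0.61  0.29]
[ 53.05 -16.57  25.35] [-0.12  0.67 -0.01]
row [-0.0049, 0.0001, -0.0012] [-0.0003, 0.0007, -0.0] rows>= 1.0
```

View pics/w15a.png

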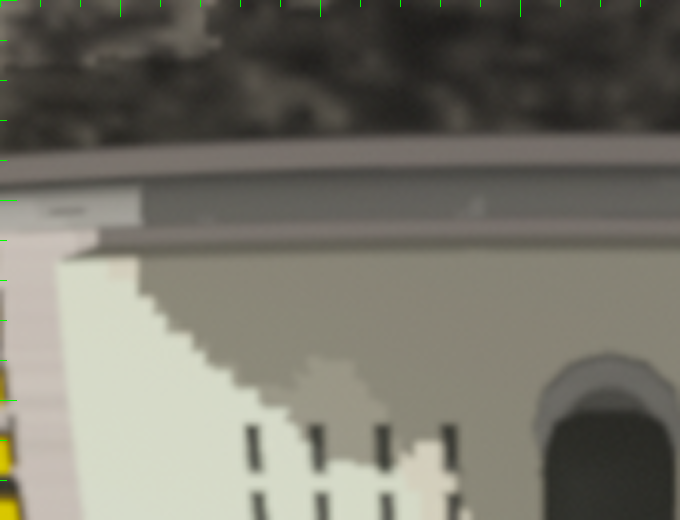

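View pics/w15b.png

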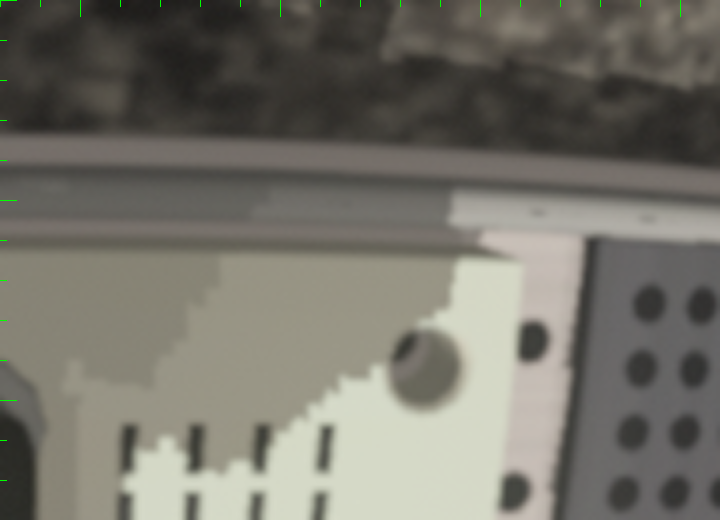

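```bash
python3 -m handwheel '[[[0.0007,0,0,0,0,0,0],[0.0014,0,0,0,0,0,0],[0.002,0,0,0,0,0,0],[0.002,0,0,0,0,0,0]]]'
python3 -m handwheel '[[[0.0003,0,0,0,0,0,0],[0.0006,0,0,0,0,0,0],[0.0006,0,0,0,0,0,0]]]'
python3 - <<'E'
from tgt import *
o=st();print((inboard(o['position'])*1000).round(2),o['torque'].round(2))
E
```

```text
clock: 21.08
position: [0.5209, 0.2154, 0.0775]
ee_rot: [-0.051, 0.964, 0.014, 0.259]
ft_force: [-1.2, -0.2, 1.9]
grip_width: 0.147
clock: 21.45
position: [0.5204, 0.2153, 0.0772]
ee_rot: [-0.051, 0.964, 0.014, 0.259]
ft_force: [0.5, 0.2, 2.6]
grip_width: 0.147
t 21.45 p [0.5204 0.2153 0.0772] yaw -3.0359 z [ 0.498   0.0526 -0.8656] F [0.5 0.2 2.6] g 0.147 q [ 0.52  0.28 -1.2   2.18  1.    0.61  0.28]
[ 50.59 -16.59  25.35] [-0.08  0.33 -0.01]
```

```bash
python3 -m handwheel '[[[0.0002,0,0,0,0,0,0],[0.0004,0,0,0,0,0,0],[0.0004,0,0,0,0,0,0]]]'
python3 - <<'E'
from tgt import *
o=st();print((inboard(o['position'])*1000).round(2),o['torque'].round(2))
im=manip.camera("wrist");np.savez("w13.npz",p=o['position'],q=o['ee_rot'])
crop(im,170,100,170,130,4,"pics/w16a.png");crop(im,330,100,180,130,4,"pics/w16b.png")
E
```

```text
clock: 21.82
position: [0.5201, 0.2152, 0.077]
ee_rot: [-0.051, 0.964, 0.014, 0.259]
ft_force: [-0.4, 0.4, 2.6]
grip_width: 0.147
t 21.825 p [0.5201 0.2152 0.077 ] yaw -3.0359 z [ 0.4979  0.0527 -0.8656] F [-0.4  0.4  2.6] g 0.147 q [ 0.52  0.28 -1.2   2.18  1.    0.6   0.28]
[ 50.17 -16.59  25.34] [-0.01  0.24 -0.07]
```

View pics/w16a.png

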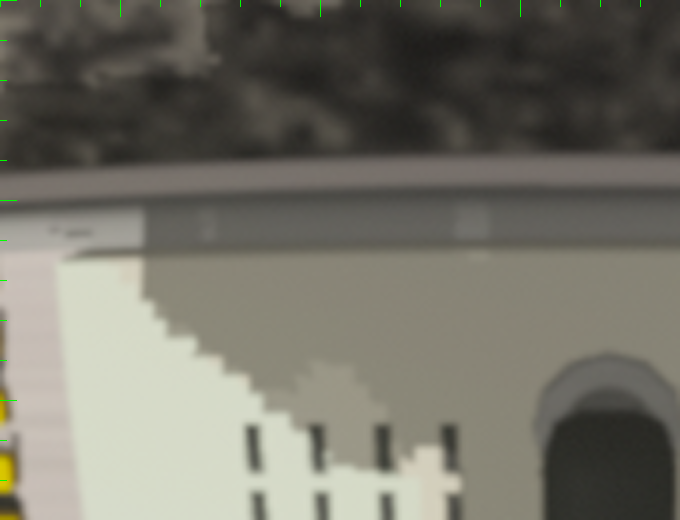

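View pics/w16b.png

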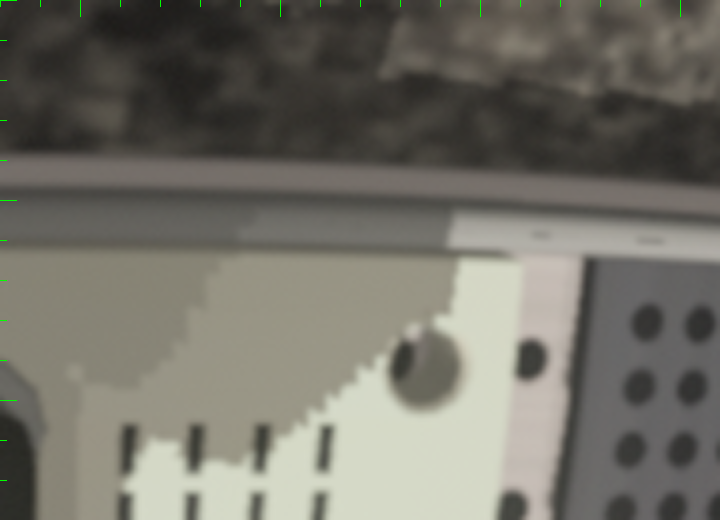

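```bash
python3 -m handwheel '[[[0.0002,0,0,0,0,0,0],[0.0004,0,0,0,0,0,0],[0.0004,0,0,0,0,0,0]]]'
python3 -m handwheel '[[[0.0002,0,0,0,0,0,0],[0.0004,0,0,0,0,0,0],[0.0004,0,0,0,0,0,0]]]'
```

```text
clock: 22.25
position: [0.5197, 0.2152, 0.0768]
ee_rot: [-0.051, 0.964, 0.014, 0.259]
ft_force: [-0.3, 0.9, 3.7]
grip_width: 0.145
clock: 22.62
position: [0.5194, 0.2152, 0.0766]
ee_rot: [-0.051, 0.964, 0.014, 0.259]
ft_force: [0.3, 1.0, 4.9]
grip_width: 0.144
```

```bash
python3 -m handwheel '[[[0.0003,0,0,0,0,0,0],[0.0003,0,0,0,0,0,0]]]'
python3 -m handwheel '[[[0.0003,0,0,0,0,0,0],[0.0003,0,0,0,0,0,0]]]'
python3 - <<'E'
from tgt import *
o=st();print((inboard(o['position'])*1000).round(2),o['torque'].round(2));F=o['ft_force']+[0,0,3.7];_,bx,by,bz=frame();print(F@bx,F@by,F@bz)
im=manip.camera("wrist");crop(im,250,130,170,130,4,"pics/w17.png")
E
```

```text
clock: 22.88
position: [0.5192, 0.2152, 0.0765]
ee_rot: [-0.051, 0.964, 0.014, 0.259]
ft_force: [1.5, 1.2, 4.3]
grip_width: 0.149
clock: 23.12
position: [0.5191, 0.2151, 0.0765]
ee_rot: [-0.051, 0.964, 0.014, 0.259]
ft_force: [3.3, 0.3, 4.0]
grip_width: 0.145
t 23.125 p [0.5191 0.2151 0.0765] yaw -3.0362 z [ 0.4983  0.0527 -0.8654] F [3.3 0.3 4. ] g 0.145 q [ 0.52  0.27 -1.2   2.18  1.01  0.6   0.28]
[ 49.11 -16.64  25.37] [ 0.04 -0.41 -0.14]
6.766259199488984 -0.02571601086044105 5.0010608579080085
```

View pics/w17.png

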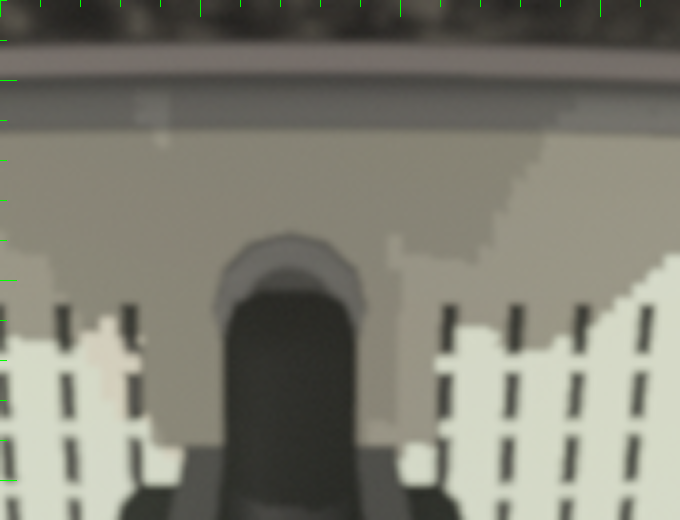

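```bash
python3 -m handwheel '[[[0,0,0,0,0,0,0],[0,0,0,0,0,0,0],[0,0,0,0,0,0,0.016],[0,0,0,0,0,0,0.022],[0,0,0,0,0,0,0.03],[0,0,0,0,0,0,0.035],[0,0,0,0,0,0,0.035]]]' 20
python3 - <<'E'
from tgt import *
o=st();print((inboard(o['position'])*1000).round(2),o['torque'].round(2))
im=manip.camera("wrist");cv2.imwrite("pics/w18.png",im);crop(im,170,110,300,220,2,"pics/w18c.png")
E
```

```text
clock: 24.05
position: [0.5187, 0.2151, 0.0762]
ee_rot: [-0.051, 0.965, 0.014, 0.259]
ft_force: [0.3, -0.2, 0.5]
grip_width: 0.409
t 24.05 p [0.5187 0.2151 0.0762] yaw -3.036 z [ 0.4977  0.0525 -0.8658] F [ 0.3 -0.2  0.5] g 0.409 q [ 0.52  0.27 -1.2   2.19  1.    0.6   0.28]
[ 48.56 -16.64  25.29] [-0.07  0.52 -0.05]
```

View pics/w18c.png

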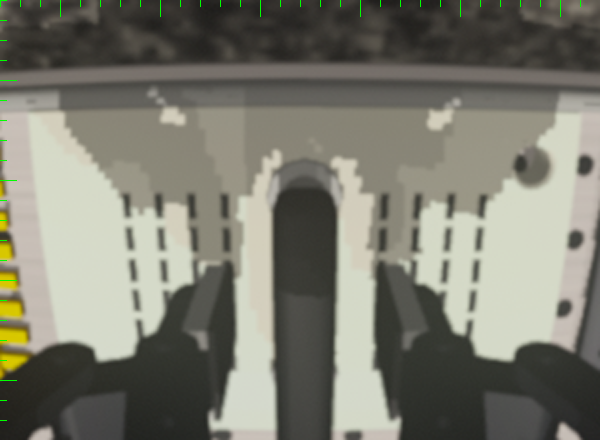

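```bash
python3 -m handwheel '[[[0,0,-0.01,0,0,0,0.035],[0,0,-0.025,0,0,0,0.035],[0,0,-0.045,0,0,0,0.035],[0,0,-0.065,0,0,0,0.035],[-0.02,0,-0.1,0,0,0,0.035],[-0.045,0,-0.14,0,0,0,0.035],[-0.07,0,-0.18,0,0,0,0.035],[-0.07,0,-0.18,0,0,0,0.035]]]'
python3 - <<'E'
from tgt import *
o=st();np.savez("w19.npz",p=o['position'],q=o['ee_rot'])
for n in("wrist","top","scene"): cv2.imwrite(f"pics/f_{n}.png",manip.camera(n))
crop("pics/f_top.png",140,120,320,170,2,"pics/f_topc.png");crop("pics/f_scene.png",200,160,220,170,3,"pics/f_scenec.png")
E
```

```text
clock: 25.1
position: [0.4909, 0.2136, 0.2721]
ee_rot: [-0.052, 0.963, 0.014, 0.262]
ft_force: [-0.1, -0.6, -0.6]
grip_width: 0.408
t 25.1 p [0.4909 0.2136 0.2721] yaw -3.0347 z [ 0.5041  0.0543 -0.8619] F [-0.1 -0.6 -0.6] g 0.408 q [ 0.51 -0.33 -0.96  2.02 -0.1   0.81  1.24]
```

View pics/f_wrist.png

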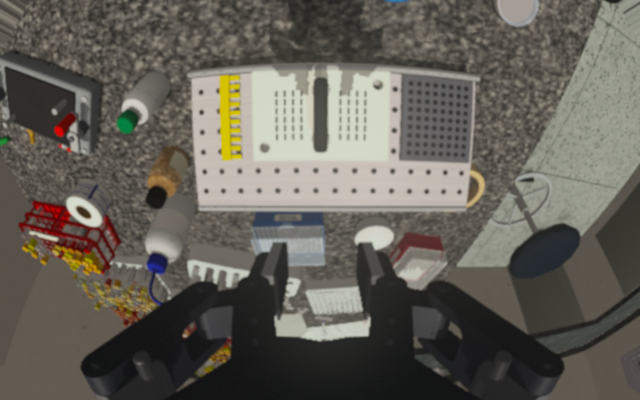

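View pics/f_topc.png

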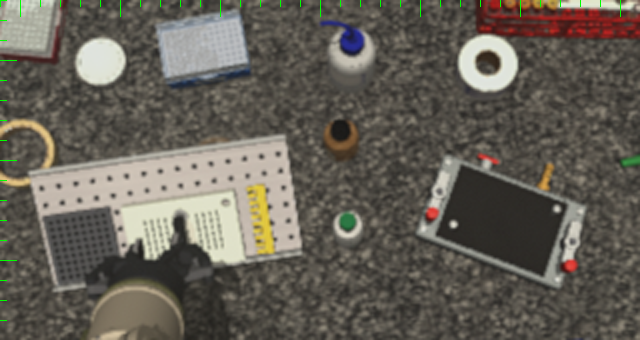

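View pics/f_scenec.png

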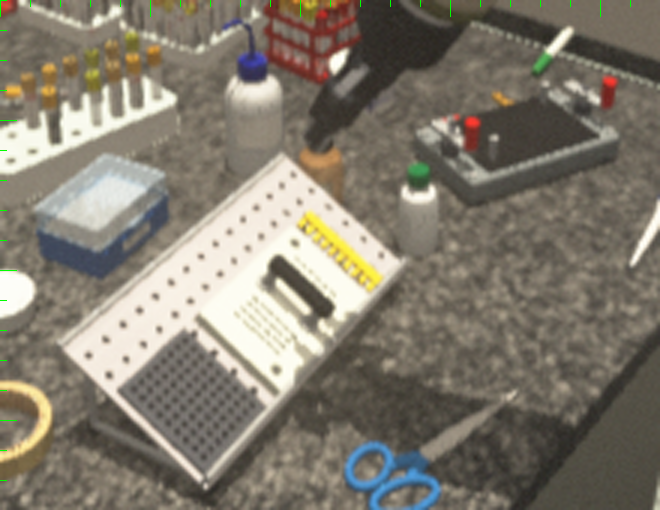

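```bash
python3 - <<'E'
from tgt import *
crop("pics/f_wrist.png",180,55,310,170,2,"pics/f_wc.png")
d=np.load("w19.npz");p,q=d['p'],d['q']
def onb(uv,z):
    o,bx,by,bz=frame();s,dd=wray(uv,p,q);P=s+dd*(((o+bz*z-s)@bz)/(dd@bz));return (inboard(P)*1000).round(1)
for n,uv in(("top-left far",(253,160)),("top right far",(390,160)),("near L",(253,68)),("near R",(389,71))): print(n,onb(uv,.014))
E
```

```text
top-left far [ 99.8 -91.8  14. ]
top right far [99.7 61.  14. ]
near L [ -2.7 -89.7  14. ]
near R [ 0.6 57.6 14. ]
```

View pics/f_wc.png

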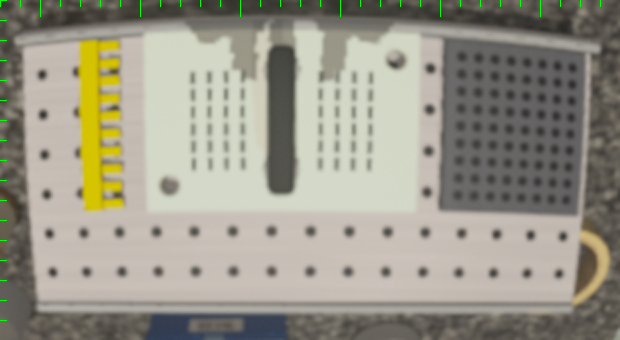

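The wrist view shows the plate flat, square against the cleat (near edge at about row 33 of the crop). There are gaps to the comb (about column 122 to 145) and to the grid (about 417 to 440). The robot is clear of everything, so I'm handing in.

```bash
python3 - <<'E'
from workcell import manip
print(manip.hand_in())
E
```

```text
the job is handed in; nothing more can be done
None
```

The job is done and handed in at about 25.3 s of the 61 s allowed; the hand-in gave no verdict.

- **Clamps:** I swung both fully aside by caging each knob between the fingers. The wrist camera then read about 1.56 rad on the right and 1.67 rad on the left. The left reading is slightly past the 1.65 stop, so it is probably a few hundredths too high. Both are well above 1.3.
- **Lift:** The plate came straight up level. The wrist force stayed at about 4 N, roughly the plate's own weight, so it did not bind on the dowels.
- **Placing:** I tilted it 30° and lowered it in small steps. The last step pressed to about 30 N at first touch, so I backed off and slid it down to the cleat. The push on the cleat was about 7 N, and I let go only after that.
- **Last checks:** The wrist, top and scene pictures show the plate flat, handle up and square against the cleat. The gaps to the grid and comb are about 13–17 mm each. The grid, comb, bottles and film roll look untouched, and the gripper is well clear.
- **Disagreement:** My camera fits for the cleat line and the plate edges differed by 2–3 mm, so I relied on the contact force for the final position.

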